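# Clamp up a die board in the bench fixture

## Robot

A 7-joint arm with a two-finger parallel gripper is mounted at the origin on the work surface. World frame = base frame: x ahead of the robot, y to its left, z up, the work surface at z = 0. Lengths are in m, angles in degrees, forces in N, time in s.
With the tool pointing down it reaches from about 0.35 to 0.9 m from the base axis. Payload 7.2 kg.
Tool frame: the origin (TCP) lies between the finger pads; the fingertips stand 8 mm ahead of it and the grasp point (between the pads) lies 11 mm behind it; z points along the fingers, y is the direction in which the jaws open and shut (so a half turn about z gives the same grasp; the last joint's range is limited). The gripper opens to 85 mm and grips with 20 to 120 N. Pads are 22 mm wide; open, the fingers measure 114 mm over their backs; the gripper's body (76 mm by 85 mm) begins 54 mm behind the grasp point. The pads swing forward as they close: fully open they stand 13 mm farther back than shut.
Start: joints at [68.572, 23.554, -0.728, 91.456, 0.321, 64.991, -4.71], TCP at [0.188, -0.596, 0.239] pointing down, gripper open.
Joint ranges: [-169.25, 169.25], [-16.82, 113.86], [-84.01, 82.57], [7.8, 145.47], [-59.2, 239.2], [7.22, 106.19], [-163.78, 163.78]. Speed limits (degrees/s): [136.94, 136.94, 172.46, 172.46, 180, 180, 180].

## Interface

Orientations are given as [roll, pitch, yaw] about the fixed x, y, z axes, in that order (R = Rz(yaw) Ry(pitch) Rx(roll)).
In Python, from workcell import robot gives the robot as it stands.
- The arm moves only by the tool servo_tool, never from a script. Its arguments are lists of equal length, an entry for each row: "xyz": the shift along the world's x, y, z in mm, a list of three; "delta_rot": the turn, a rotation vector about the world's x, y, z in degrees, a list of three; "grip": the gripper command: -1 is shut, 1 is fully open, values between are in proportion. In form: {"xyz": [[tx, ty, tz], ...], "delta_rot": [[rx, ry, rz], ...], "grip": [grip, ...]}. A call has 1 to 12 rows; each row is the pose to reach, as a shift and turn from the pose commanded when the call began; what a row does not reach only later rows make up. A row lasts 1/10 s, in which the tool goes at most 50 mm and 8.59 degrees, less where a joint would pass 70% of its speed; a pose out of reach is approached as far as the arm can. A call with a gripper value outside its range is refused whole. The fingers move at their own pace and stop on an object; "squeeze" is the grip in N (left out, the last holds). Time passes only in rows, so rows that repeat a pose let the fingers close. It gives the time, the measured TCP pose, the force and the opening at its end, in the units of the state.
- robot.get_state(): the state, without advancing time (a new reading comes with each control period).
- robot.read_camera(name): name is "side" or "top" or "wrist"; returns the picture (480x640x3 uint8, red, green, blue); there is no depth.
- robot.camera_info(name): a dict with "fovy" (degrees; the focal length in pixels is half the picture's height over the tangent of half this angle, whatever the lens; pixels are square), "cx", "cy" (the principal point, pixels), "eye" and "orientation" of the camera in the world; the wrist camera has in their place "tool_from_camera" (4x4, takes a point from camera to tool coordinates, whose origin is the TCP and whose axes are the flange's). Camera axes: x right, y down, z forward; pixel columns grow to the right and rows downward; lengths in m; the calibration is good to about 2 mm. The wrist camera is an equidistant fisheye: a pixel r from the principal point sees the ray r / f radians off the axis. A picture is of the moment at which its call begins: read the wrist's pose just before it. camera_info takes no time and is no camera call.
- robot.finish_job(): hands the job in, once; it reports no verdict.
Trained networks look in the newest picture that a camera, given by its name, has taken for a name from the list of things; names that differ only in an ending like _2 or _b are one class to them, and where a whole thing is asked for, a point or a joint stands for the part that bears it (a point fixed in the world has none). Each returns a list of dicts, best first, with "p" (0 to 1); they miss things now and then, are a little off and sometimes report something else, mostly with a low value. They report only what shows in the picture. A call takes as long as a camera call.
- robot.regions_of(camera, target): "mask" (480x640 bool, what is visible of it) and "xy" ([column, row] in pixels, amid what is visible of it).
- robot.tip_of(camera, target): "xy" ([column, row] in pixels: a listed point, or the origin of a listed thing).
The state is a dict: "time_s": time; "q": joint angles; "qd": joint speeds; "tau": joint torques, N m; "position": TCP position; "tcp_rot": TCP orientation; "contact_force": force on the tool from outside, world axes, zero at the start; "wrist_torque": the same for the moment, N m; "width": finger opening in m.
Only numpy, scipy, OpenCV 4.12 (cv2) and the standard library are available. Lean on these libraries where they do the work, as an engineer would, in place of code of your own. Each camera call takes 0.05 s, during which the arm holds its last target.

## Task

Clamp the loose wooden die board up in the bench fixture, ready for its steel rule to be worked on: lay it flat on the fixture's plate, steel rule up, and push it gently until it is snug against the two stop pins along its side and the adjustable stop at its end. Then swing the hinged frame down onto it without letting it drop, and throw the blue handle of the toggle clamp all the way down until it has locked. Leave the band die, the pliers and the adhesive tin where they are.

Things in the scene. Friction and masses are not known exactly. Their poses are not given: they have to be found in the camera images.
- die_center (a point): Centre (half-way up) of the loose brown plywood die board: 58 mm along its x, 150 along its y, 18 thick (z, up), 0.15 to 0.25 kg, lying on the bench rule up. A steel rule bent to a closed tag outline (36 along x, 88 along y, centred) stands 6 mm out of its top face: keep clear of it, grip the board across its 58 mm. Both ways round will do.
- fixture: Fixed clamping fixture (frame F). Origin: on the bench straight under the die's seat; x points from toggle clamp to hinge, z up. Aluminium plate 16 mm thick, x -205 to 125, y -115 to 115 mm. The seated board's centre is at x 0, z 25, y -8 to 6 as the end stop is set, its long side along F's y. Two hinge blocks at x 95 to 121, y 55 to 85 and -55 to -85, up to z 38.
- stop_pins: Steel stops on the plate, tops at F z 29; origin F 0, 0, 16 mm, axes as F's. Two fixed 10 mm pins at x 34, y 45 and -45 stop the board's long side. The end stop, a 10 mm pin on a dark slotted block at x 0, stops its +y end; it is screwed fast with its face anywhere from y 67 to 81, not measured: feel for it. The board goes home towards +x and +y; 5 to 10 N is plenty, do not ram it.
- frame (a joint): Opening angle (rad) of the grey hinged frame: 0 flat on an 18 mm board; 1.7 to 1.9 at the start, standing and leaning back past upright; stop 1.95. 0.33 kg, hinge friction 0.12 N m: stays while it leans back, falls if let go below about 1.1. Open rectangle of 8 mm bar, it rests on the board's ends, the rule in its window; shut, front bar at F x -66 to -38, top at z 42.
- frame_knob (a point): Centre of the black ball knob, 28 mm in diameter, on a stem on the frame's front bar: 157 mm along the frame from the hinge axis and 36 mm out from its mid-plane, at F y 70. Shut: F x -52, y 70, z 74; open it is behind the standing frame. Gripped along F's y direction, it turns between the fingers as the frame swings.
- frame_hinge (a point): Middle of the frame's hinge axis, F x 105, y 0, z 38 mm; the axis runs along F's y. The frame standing open reaches up to z 210.
- clamp (a joint): Angle (rad) of the toggle clamp's handle: 1.34 standing up at the start; 0 down and locked. Pushed away from the frame and down, it brings the arm's rubber foot onto the middle of the front bar at about 0.55; resistance peaks near 0.35 (8 to 12 N at the grip point), is nil at dead centre, 0.18, then it snaps to its stop at 0. Let go between 0.5 and 0.25 it springs back. Friction 0.24 N m.
- clamp_grip (a point): Centre line of the clamp handle's blue grip, 100 mm from the handle's pivot; the grip is 22 mm wide, 17 thick and reaches from 45 to 130 mm from the pivot. Locked, the handle lies level and points to F's -x, point at F x -280, y 0, z 60; raised, its end reaches up to z 195.
- clamp_pivot (a point): Pivot of the clamp's handle, F x -180, y 0, z 60 mm, axis along F's y, between two bracket plates that reach up to z 76. The raised holding arm stands beside it, up to z 180, at F x -160 to -90, y -10 to 10.
- band_die_center (a point): Centre of a loose black steel band die (bystander), 90 x 60 x 32 mm, on the bench.
- pliers_center (a point): Middle of a pair of pliers (bystander), about 180 mm long, lying on the bench.
- adhesive_tin_center (a point): Centre of a closed adhesive tin (bystander), 72 mm in diameter, 95 tall, standing on the bench.

How it is judged:
By the outcome, as a careful person would: the job done as asked, in the order asked, and still so for the second after the job is handed in, with the robot touching nothing.
It also fails if it takes over 72 s, if anything falls off the work surface, if the arm or the gripper's body presses on something with over 40 N, if the wrist force passes 120 N, or if a joint passes its speed limit or range.

## Working session

There is one attempt and no reset: what is moved stays moved. The work goes in short steps, Python scripts to look and compute and a tool call to move; the robot and the scene stay as the last step left them, time stands still between calls to the robot, and variables do not carry over. Pictures are saved under pics/ and viewed, and the job is handed in when it is done.

Besides the shell and the picture viewer there is one more tool, called in YAML: its name, and indented under it one key for each argument. servo_tool: Moves the arm, as the interface text tells. Its arguments: {"type":"object","properties":{"xyz":{"type":"array","items":{"type":"array","items":{"type":"number"}}},"delta_rot":{"type":"array","items":{"type":"array","items":{"type":"number"}}},"grip":{"type":"array","items":{"type":"number"}},"squeeze":{"type":"number"}},"required":["xyz","delta_rot","grip"]}

```bash
ls; mkdir -p pics
python3 - <<'E'
from workcell import robot
import cv2
print(robot.get_state())
for c in ["side","top","wrist"]:
    print(c,robot.camera_info(c))
    im=robot.read_camera(c); cv2.imwrite(f"pics/{c}0.png",im[:,:,::-1])
E
```

```text
pics
{'time_s': 0.0, 'q': array([68.57146829, 23.60003097, -0.72769992, 91.50319816,  0.31995326,
       64.99153492, -4.70935707]), 'qd': array([-0.02595314, -0.10661862,  0.04557513, -0.11811049, -0.07814142,
       -0.06708401, -0.00643   ]), 'tau': array([ 1.09408327e-03, -6.00637436e+01,  6.82882648e-01, -2.99416745e+01,
        1.38706458e-02,  1.05752709e-02, -1.79373291e-05]), 'position': array([ 0.1879734 , -0.59555715,  0.23845905]), 'tcp_rot': array([-1.79907461e+02,  6.02680295e-03,  1.75217546e+01]), 'contact_force': array([0.53655203, 0.18909893, 0.25526687]), 'wrist_torque': array([ 0.03235445, -0.0150598 ,  0.01937003]), 'width': 0.08548233523835795}
side {'fovy': 46.43333815374704, 'cx': 322.5892389079611, 'cy': 244.6514872719183, 'eye': array([0.45183433, 1.24270238, 0.80112707]), 'orientation': array([-118.60109388,    0.65992976, -174.12199227])}
top {'fovy': 47.26724407654786, 'cx': 324.7586717517835, 'cy': 236.5439660231854, 'eye': array([0.37945616, 0.02355325, 1.26632224]), 'orientation': array([-168.35372401,    0.3215235 ,  -88.00660467])}
wrist {'fovy': 65.70646984690485, 'cx': 316.42747962197495, 'cy': 238.47355615322454, 'tool_from_camera': array([[ 3.22061060e-04, -9.51726006e-01, -3.06948702e-01,
         7.96185706e-02],
       [ 9.99999560e-01,  5.77013236e-04, -7.39855170e-04,
         3.14993116e-04],
       [ 8.81252870e-04, -3.06948329e-01,  9.51725773e-01,
        -1.33891113e-01],
       [ 0.00000000e+00,  0.00000000e+00,  0.00000000e+00,
         1.00000000e+00]])}
```

View pics/side0.png

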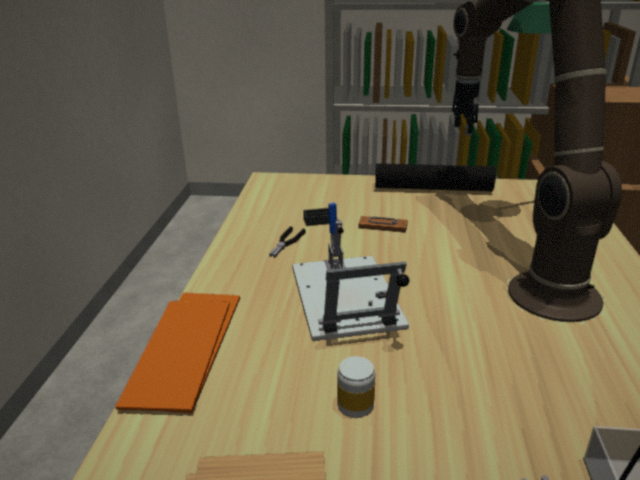

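View pics/top0.png

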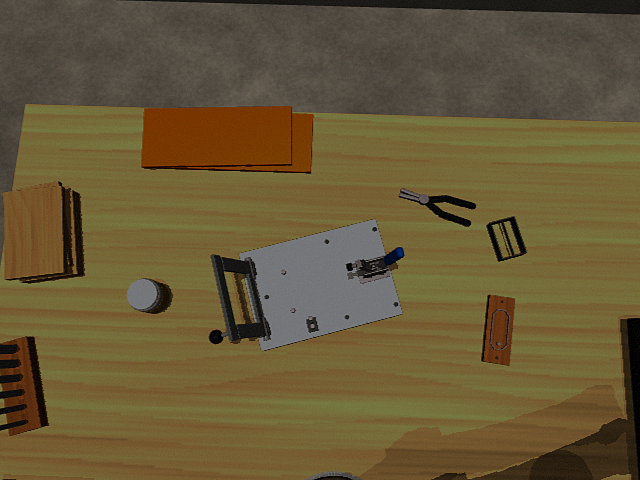

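View pics/wrist0.png

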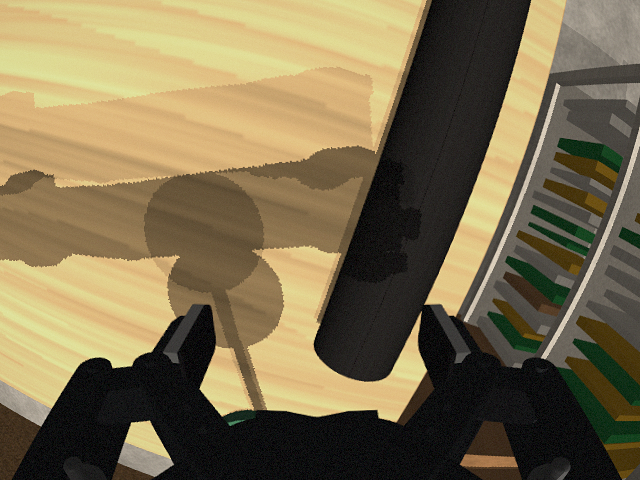

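```bash
cat > h.py <<'E'
import numpy as np,cv2
from scipy.spatial.transform import Rotation as R
from workcell import robot
def cam(n):
    i=robot.camera_info(n); f=240/np.tan(np.radians(i["fovy"]/2))
    return f,i["cx"],i["cy"],np.array(i["eye"]),R.from_euler("xyz",i["orientation"],degrees=True).as_matrix()
C={n:cam(n) for n in("side","top")}
def proj(n,P):
    f,cx,cy,e,M=C[n]; p=(np.atleast_2d(P)-e)@M
    return np.c_[cx+f*p[:,0]/p[:,2],cy+f*p[:,1]/p[:,2]]
def onplane(n,xy,z):
    f,cx,cy,e,M=C[n]; d=M@np.array([(xy[0]-cx)/f,(xy[1]-cy)/f,1]); return e+d*(z-e[2])/d[2]
wi=robot.camera_info("wrist"); WF=240/np.tan(np.radians(wi["fovy"]/2)); WT=np.array(wi["tool_from_camera"])
def wpose(s): 
    T=np.eye(4);T[:3,:3]=R.from_euler("xyz",s["tcp_rot"],degrees=True).as_matrix();T[:3,3]=s["position"];return T@WT
def wproj(T,P):
    p=(np.atleast_2d(P)-T[:3,3])@T[:3,:3]; r=np.hypot(p[:,0],p[:,1]); th=np.arctan2(r,p[:,2])
    return np.c_[wi["cx"]+WF*th*p[:,0]/r,wi["cy"]+WF*th*p[:,1]/r]
def wplane(T,xy,z):
    u=np.array([xy[0]-wi["cx"],xy[1]-wi["cy"]]);r=np.hypot(*u);th=r/WF
    d=T[:3,:3]@np.r_[np.sin(th)*u/r,np.cos(th)]; return T[:3,3]+d*(z-T[2,3])/d[2]
E
python3 - <<'E'
from h import *
pts=[(238,253),(376,220),(402,314),(263,350)]
for p in pts: print(p,onplane("top",p,.016).round(4))
for n in["die_center","fixture","stop_pins","frame","frame_knob","frame_hinge","clamp","clamp_grip","clamp_pivot"]:
    for c in("top","side"):
        if n=="die_center" and c=="top": robot.read_camera("top");robot.read_camera("side")
        print(n,c,[(np.round(d["xy"],1),round(d["p"],2)) for d in robot.tip_of(c,n)][:2])
for c in("top","side"):
    for n in("fixture","die_center"):
        r=robot.regions_of(c,n)
        for d in r[:2]:
            cnt=max(cv2.findContours(d["mask"].astype(np.uint8),0,2)[0],key=cv2.contourArea)
            print(c,n,round(d["p"],2),cv2.minAreaRect(cnt),cv2.approxPolyDP(cnt,4,True)[:,0].tolist()[:12])
im=robot.read_camera("top")[:,:,::-1]
cv2.imwrite("pics/topz.png",cv2.resize(im[190:370,190:420],None,fx=3.4,fy=3.2,interpolation=2))
im=robot.read_camera("side")[:,:,::-1]
cv2.imwrite("pics/sidez.png",cv2.resize(im[190:350,240:430],None,fx=4,fy=3.7,interpolation=2))
print(robot.get_state()["time_s"])
E
```

```text
(238, 253) [0.5911 0.2389 0.016 ]
(376, 220) [ 0.6803 -0.079   0.016 ]
(402, 314) [ 0.464  -0.1412  0.016 ]
(263, 350) [0.3735 0.1684 0.016 ]
die_center top [(array([495. , 328.5]), 0.78), (array([304.4, 287.4]), 0.37)]
die_center side [(array([383.4, 222.8]), 0.92)]
fixture top [(array([305.8, 288.7]), 0.66)]
fixture side [(array([349.1, 306.3]), 0.6)]
stop_pins top []
stop_pins side []Traceback (most recent call last):
  File "<stdin>", line 7, in <module>
ValueError: it knows: adhesive_tin_center, band_die_center, clamp_grip, clamp_pivot, die_center, fixture, frame_hinge, frame_knob, pliers_center, stop_pins
```

```bash
true
python3 - <<'E'
from h import *
im=robot.read_camera("top")[:,:,::-1]
cv2.imwrite("pics/topz.png",cv2.resize(im[190:370,190:420],None,fx=3.3,fy=3.3,interpolation=2))
cv2.imwrite("pics/topd.png",cv2.resize(im[280:380,460:540],None,fx=6,fy=6,interpolation=2))
im=robot.read_camera("side")[:,:,::-1]
cv2.imwrite("pics/sidez.png",cv2.resize(im[190:350,240:430],None,fx=3.7,fy=3.7,interpolation=2))
for n in["frame_knob","frame_hinge","clamp_grip","clamp_pivot"]:
    for c in("top","side"):
        print(n,c,[(np.round(d["xy"],1),round(d["p"],2)) for d in robot.tip_of(c,n)][:2])
for c in("top","side"):
    for n in("fixture","die_center"):
        r=robot.regions_of(c,n)
        for d in r[:1]:
            cnt=max(cv2.findContours(d["mask"].astype(np.uint8),0,2)[0],key=cv2.contourArea)
            print(c,n,round(d["p"],2),cv2.minAreaRect(cnt),cv2.approxPolyDP(cnt,3,True)[:,0].tolist()[:14])
print(robot.get_state()["time_s"])
E
```

```text
frame_knob top [(array([215.9, 335.1]), 0.57)]
frame_knob side [(array([404. , 281.7]), 0.86), (array([355.5, 388.5]), 0.45)]
frame_hinge top [(array([257.3, 297.8]), 0.92), (array([434. , 203.6]), 0.51)]
frame_hinge side [(array([358.4, 315.9]), 0.84), (array([334.1, 249.2]), 0.67)]
clamp_grip top [(array([397.7, 251.3]), 0.74)]
clamp_grip side [(array([330.7, 214.3]), 0.69), (array([358.6, 318.1]), 0.62)]
clamp_pivot top [(array([379.8, 266.4]), 0.75)]
clamp_pivot side [(array([331.5, 250.1]), 0.79)]
top fixture 0.81 ((304.41937255859375, 287.31964111328125), (104.81761169433594, 208.59716796875), 77.58570861816406) [[403, 250], [397, 247], [386, 253], [376, 221], [371, 219], [243, 251], [238, 259], [212, 254], [226, 330], [212, 330], [209, 339], [218, 343], [225, 336], [229, 340]]
top die_center 0.86 ((497.79608154296875, 329.4800109863281), (28.451828002929688, 68.08534240722656), 5.599339485168457) [[488, 295], [481, 360], [507, 364], [514, 298]]
side die_center 0.96 ((382.3385009765625, 223.29232788085938), (46.885128021240234, 12.899612426757812), 7.125016689300537) [[359, 221], [360, 227], [404, 231], [406, 223], [363, 216]]
1.25
```

View pics/topz.png

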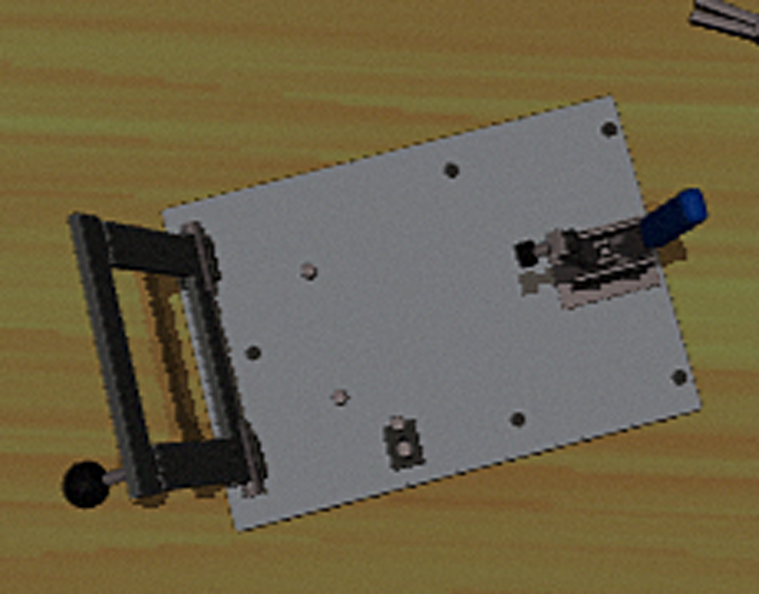

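View pics/topd.png

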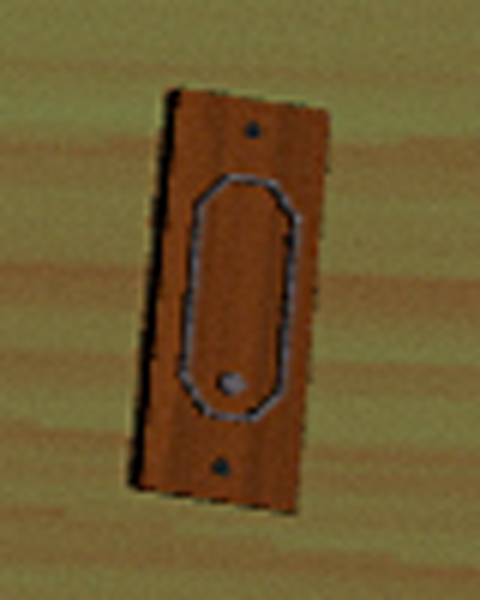

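View pics/sidez.png

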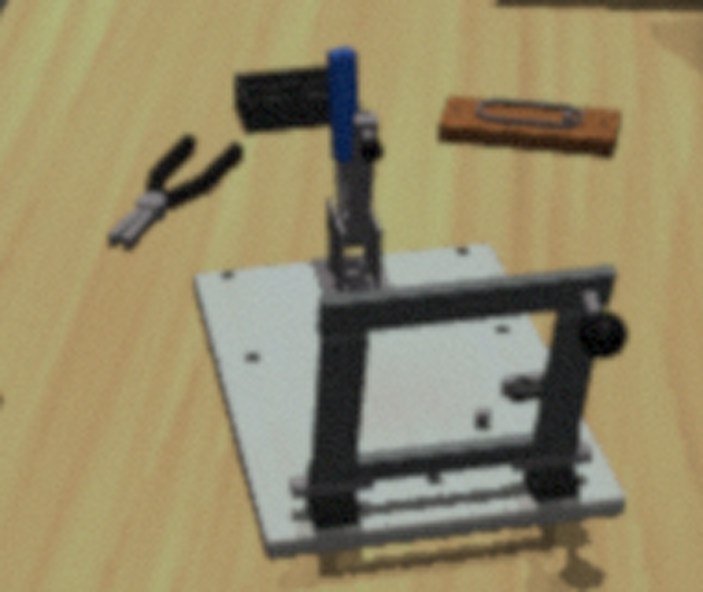

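```bash
cat >> h.py <<'E'
def FT(p): 
    c,s=np.cos(p[2]),np.sin(p[2]); M=np.eye(4);M[:2,:2]=[[c,-s],[s,c]];M[:2,3]=p[:2];return M
E
python3 - <<'E'
from h import *
from scipy.optimize import least_squares as LS
F=np.array([(125,-115,16),(-205,-115,16),(-205,115,16),(125,115,16),(34,-45,29),(34,45,29)])/1000
tp=np.array([(239.4,253.0),(375.5,219.4),(402.1,313.6),(262.1,350.6),(283.3,271.8),(293.0,310.3)])
sz=np.array([(268,550),(195,278),(490,247),(622,505)])/3.7+[240,190]  # side corners
sz=np.array([(268,545),(195,278),(490,247),(622,500)])/3.7+[240,190]
def res(p,side=True,full=False):
    W=F@FT(p)[:3,:3].T+FT(p)[:3,3]
    a=proj("top",W)-tp; b=proj("side",W[:4])-sz
    if full: print(a.round(1).tolist(),b.round(1).tolist())
    return np.r_[a.ravel(),b.ravel()*side]
for sd in(1,0):
    s=LS(res,[.53,.05,np.radians(105)],args=(sd,),loss="soft_l1"); print(s.x[:2].round(4),np.degrees(s.x[2])); res(s.x,sd,True)
p=s.x;s=LS(res,p,args=(1,),loss="soft_l1");p=s.x
M=np.linalg.inv(FT(p))
def toF(w): return (M[:3,:3]@w+M[:3,3])*1000
for q in((310.3,317.9),(312.4,326.4)):
    print("stop",toF(onplane("top",q,.029)).round(1))
# die
tc=np.array([(488,293.5),(481.8,361),(509.2,365.5),(515,298.5)])
for o in[tc]:
    w=np.array([onplane("top",q,.018) for q in o]);print(w.round(4).tolist(),w.mean(0).round(4),[np.linalg.norm(w[i]-w[i-1]).round(4) for i in range(4)])
    a=w[0]-w[1]+w[3]-w[2];print("long axis deg",np.degrees(np.arctan2(a[1],a[0])))
# knob by stereo
def ray(n,xy):
    f,cx,cy,e,Mm=C[n];d=Mm@np.array([(xy[0]-cx)/f,(xy[1]-cy)/f,1]);return e,d/np.linalg.norm(d)
def tri(a,b):
    A=[];B=[]
    for n,x in(("top",a),("side",b)):
        e,d=ray(n,x);Q=np.eye(3)-np.outer(d,d);A.append(Q);B.append(Q@e)
    return np.linalg.lstsq(np.vstack(A),np.hstack(B),rcond=None)[0]
print("knob",tri((215.9,337.1),(403,280.4)),toF(tri((215.9,337.1),(403,280.4))))
print("grip",toF(tri((397.7,251.3),(331.7,214.3))),"pivot",toF(tri((379.8,266.4),(331.5,250.1))))
E
```

```text
[0.5154 0.0862] 106.28340853025291
[[-1.2, 0.2], [0.3, -0.6], [0.6, 1.1], [-1.6, 0.9], [-0.3, 0.0], [-0.7, 0.1]] [[-1.5, -2.2], [-1.1, -2.5], [-0.3, -2.4], [0.5, -2.0]]
[0.5162 0.085 ] 106.47962412020688
[[-0.8, 0.1], [0.5, -1.2], [1.2, 0.4], [-0.9, 0.7], [0.2, -0.2], [-0.1, -0.2]] [[-1.5, -2.4], [-1.5, -2.6], [-0.9, -2.6], [0.2, -2.5]]
stop [-1.1 71.1 29. ]
stop [-1.1 90.5 29. ]
[[0.5168, -0.3357, 0.018], [0.3666, -0.3182, 0.018], [0.3589, -0.3785, 0.018], [0.5076, -0.3965, 0.018]] [ 0.4375 -0.3572  0.018 ] [np.float64(0.0615), np.float64(0.1513), np.float64(0.0607), np.float64(0.1497)]
long axis deg -6.7668745582748695
knob [0.39463403 0.24362467 0.17583147] [185.0027089   71.7532682  175.83147324]
grip [-209.29370756   -4.57740848  152.31602692] pivot [-180.12829496   -3.07517072   56.02189738]
```

servo_tool:
  xyz:
    - [60,60,-20]
    - [110,105,-40]
    - [150,145,-60]
    - [200,190,-90]
    - [230,220,-110]
    - [250,239,-118]
    - [250,239,-118]
    - [250,239,-118]
    - [250,239,-118]
    - [250,239,-118]
  delta_rot:
    - [0,0,-5]
    - [0,0,-10]
    - [0,0,-15]
    - [0,0,-20]
    - [0,0,-24]
    - [0,0,-24.3]
    - [0,0,-24.3]
    - [0,0,-24.3]
    - [0,0,-24.3]
    - [0,0,-24.3]
  grip: [1,1,1,1,1,1,1,1,1,1]

```text
time_s: 2.25
position: [0.4377, -0.3577, 0.1214]
tcp_rot: [180.0, 0.0, -6.8]
contact_force: [-0.0, -0.3, -0.4]
width: 0.0858
```

Run:
```python
from h import *
s=robot.get_state();im=robot.read_camera("wrist")
print(s["time_s"],s["position"],s["tcp_rot"],s["contact_force"])
T=wpose(s);np.save("T1.npy",T);cv2.imwrite("pics/w1.png",im[:,:,::-1])
for d in robot.regions_of("wrist","die_center")[:2]:
    cnt=max(cv2.findContours(d["mask"].astype(np.uint8),0,2)[0],key=cv2.contourArea);print(d["p"],cv2.approxPolyDP(cnt,5,True)[:,0].tolist())
```

```text
2.25 [ 0.43768358 -0.35774055  0.12142873] [ 1.79961946e+02  2.70926425e-02 -6.78087169e+00] [-0.01979708 -0.29805702 -0.40766663]
0.8 [[276, 129], [278, 332], [352, 335], [362, 132]]
```

View pics/w1.png

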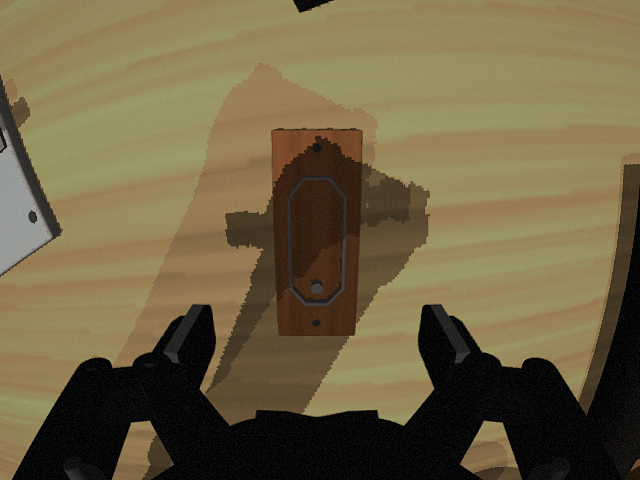

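Run:
```python
from h import *
T=np.load("T1.npy")
o=[(272.5,131),(361.5,131),(355,335),(278.5,334)]
w=np.array([wplane(T,q,.018) for q in o]);print(w.round(4).tolist(),w.mean(0).round(4),[np.linalg.norm(w[i]-w[i-1]).round(4) for i in range(4)])
a=w[0]-w[3]+w[1]-w[2];print("long axis deg",np.degrees(np.arctan2(a[1],a[0])))
r=[wplane(T,q,.024) for q in((317,178),(317,305))];print(r,np.mean(r,0))
```

```text
[[0.5149, -0.3387, 0.018], [0.5083, -0.3946, 0.018], [0.3613, -0.3778, 0.018], [0.369, -0.3206, 0.018]] [ 0.4384 -0.3579  0.018 ] [np.float64(0.147), np.float64(0.0563), np.float64(0.148), np.float64(0.0577)]
long axis deg -6.8008153776262406
[array([ 0.48210158, -0.36316378,  0.024     ]), array([ 0.39378888, -0.3527355 ,  0.024     ])] [ 0.43794523 -0.35794964  0.024     ]
```

servo_tool:
  xyz:
    - [0,0,-45]
    - [0,0,-85]
    - [0,0,-105]
    - [0,0,-111]
    - [0,0,-111]
    - [0,0,-111]
    - [0,0,-111]
    - [0,0,-111]
    - [0,0,-111]
    - [0,0,-111]
  delta_rot:
    - [0,0,0]
    - [0,0,0]
    - [0,0,0]
    - [0,0,0]
    - [0,0,0]
    - [0,0,0]
    - [0,0,0]
    - [0,0,0]
    - [0,0,0]
    - [0,0,0]
  grip: [1,1,1,1,1,-1,-1,-1,-1,-1]
  squeeze: 30

```text
time_s: 3.35
position: [0.4389, -0.358, 0.0121]
tcp_rot: [179.9, -0.1, -6.8]
contact_force: [-0.1, -0.3, 6.6]
width: 0.057
```

servo_tool:
  xyz:
    - [0,0,40]
    - [0,0,80]
    - [-5,35,110]
    - [-9,80,120]
    - [-13,125,120]
    - [-17,170,120]
    - [-21,213,120]
    - [-31,258,120]
    - [-41,302,120]
    - [-52,347,120]
    - [-62,390,120]
    - [-62,390,120]
  delta_rot:
    - [0,0,0]
    - [0,0,0]
    - [0,0,4]
    - [0,0,8]
    - [0,0,12]
    - [0,0,16]
    - [0,0,20]
    - [0,0,23.2]
    - [0,0,23.2]
    - [0,0,23.2]
    - [0,0,23.2]
    - [0,0,23.2]
  grip: [-1,-1,-1,-1,-1,-1,-1,-1,-1,-1,-1,-1]

```text
time_s: 4.55
position: [0.3752, 0.0378, 0.1312]
tcp_rot: [-180.0, -0.1, 16.9]
contact_force: [-0.5, -0.5, -1.3]
width: 0.0571
```

Run:
```python
from h import *
s=robot.get_state();im=robot.read_camera("wrist")
print(s["time_s"],s["position"],s["tcp_rot"],s["contact_force"],s["q"])
T=wpose(s);np.save("T2.npy",T);cv2.imwrite("pics/w2.png",im[:,:,::-1])
```

```text
4.55 [0.37518933 0.03784882 0.13117772] [-1.79967215e+02 -1.13745439e-01  1.68553230e+01] [-0.47887802 -0.48732364 -1.26892509] [  6.00656995   9.18747541 -20.710444   129.45706755   4.79129433
  41.92721043 -91.16707897]
```

View pics/w2.png

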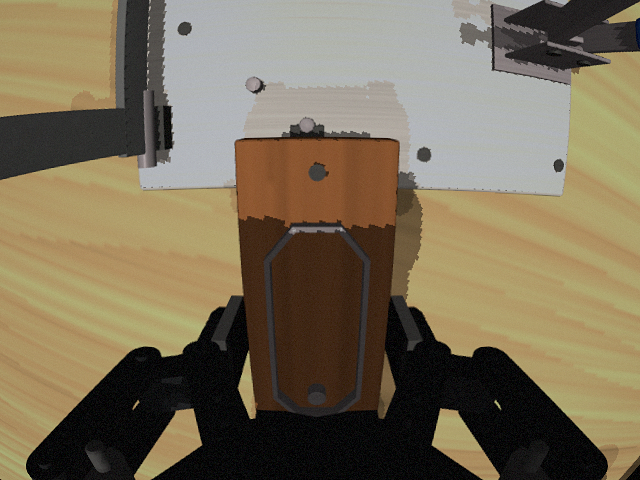

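Run:
```python
from h import *
T=np.load("T2.npy")
P={"pin":((254,83.5),.029),"stop":((307,124.5),.029),"cH":((141,187),.016),"cC":((563,194),.016)}
W={k:wplane(T,*v) for k,v in P.items()}
for p in([.516,.0855,np.radians(106.4)],):
    M=np.linalg.inv(FT(p))
    for k,w in W.items(): print(k,w.round(4),(M[:3,:3]@w+M[:3,3]).round(4)*1000)
a=W["cH"]-W["cC"];print(np.degrees(np.arctan2(a[1],a[0])),np.linalg.norm(a))
o=[(236,141),(398,141)]
s=robot.get_state();print(s["position"],s["tcp_rot"])
```

```text
pin [0.4649 0.1059 0.029 ] [34.  43.2 29. ]
stop [0.4487 0.0662 0.029 ] [ 0.5 70.  29. ]
cH [0.3753 0.1721 0.016 ] [122.8 110.6  16. ]
cC [ 0.4675 -0.1397  0.016 ] [-202.3  110.1   16. ]
106.48835593106 0.32508333704691655
[0.37584667 0.0353625  0.13107373] [ 1.79977472e+02 -9.44499345e-02  1.67513210e+01]
```

servo_tool:
  xyz:
    - [45,13,0]
    - [90,26,0]
    - [130,37,0]
    - [155,44,0]
    - [169,48.5,0]
    - [169,48.5,-20]
    - [169,48.5,-50]
    - [169,48.5,-75]
    - [169,48.5,-90]
    - [169,48.5,-95]
    - [169,48.5,-95]
    - [169,48.5,-95]
  delta_rot:
    - [0,0,0]
    - [0,0,0]
    - [0,0,0]
    - [0,0,0]
    - [0,0,0]
    - [0,0,0]
    - [0,0,0]
    - [0,0,0]
    - [0,0,0]
    - [0,0,0]
    - [0,0,0]
    - [0,0,0]
  grip: [-1,-1,-1,-1,-1,-1,-1,-1,-1,-1,-1,-1]

```text
time_s: 5.8
position: [0.546, 0.0815, 0.0363]
tcp_rot: [180.0, -0.1, 16.4]
contact_force: [0.1, 0.2, -2.2]
width: 0.0566
```

Run:
```python
from h import *
s=robot.get_state();im=robot.read_camera("wrist")
print(s["time_s"],s["position"],s["tcp_rot"],s["contact_force"],s["width"])
T=wpose(s);np.save("T3.npy",T);cv2.imwrite("pics/w3.png",im[:,:,::-1])
im=robot.read_camera("top")[:,:,::-1]
cv2.imwrite("pics/t3.png",cv2.resize(im[190:370,190:420],None,fx=3.3,fy=3.3,interpolation=2))
```

```text
5.8 [0.54600125 0.0814513  0.03632788] [ 1.79982767e+02 -9.18285656e-02  1.64074483e+01] [ 0.12512637  0.19780989 -2.19521951] 0.056609737066414804
```

View pics/w3.png

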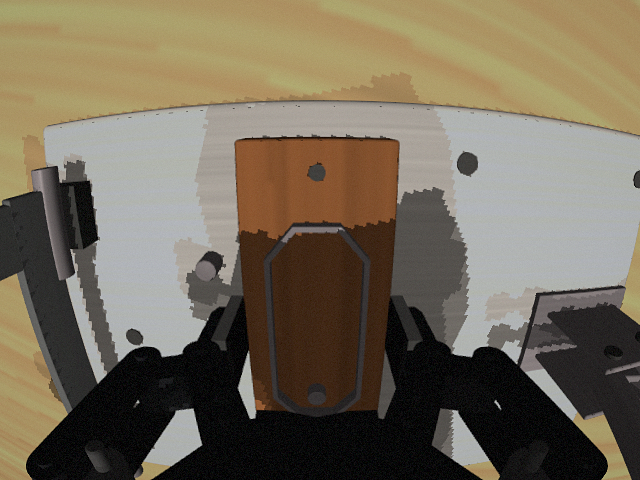

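View pics/t3.png

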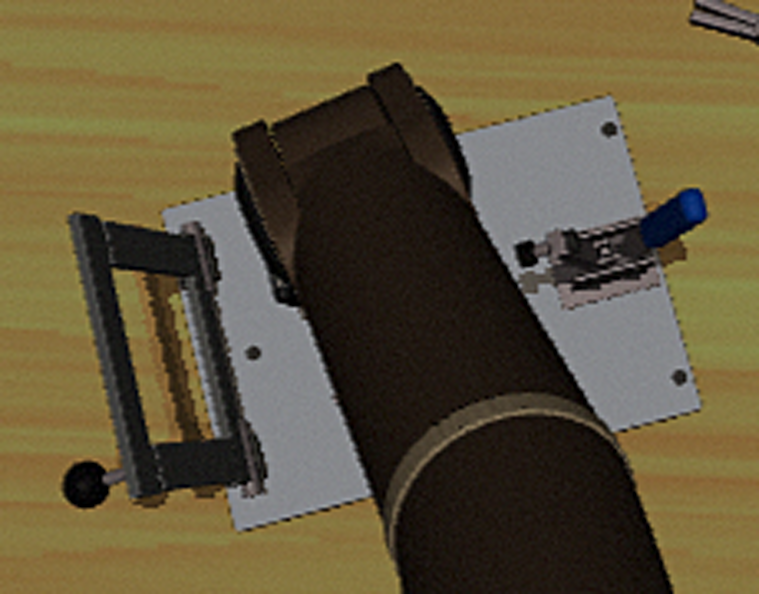

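servo_tool:
  xyz:
    - [0,0,-3]
    - [0,0,-6]
    - [0,0,-8]
    - [0,0,-8]
    - [0,0,-8]
  delta_rot:
    - [0,0,0]
    - [0,0,0]
    - [0,0,0]
    - [0,0,0]
    - [0,0,0]
  grip: [-1,-1,-1,-1,-1]

```text
time_s: 6.4
position: [0.5452, 0.0815, 0.0281]
tcp_rot: [180.0, -0.0, 16.4]
contact_force: [-3.4, -0.8, 9.4]
width: 0.0569
```

servo_tool:
  xyz:
    - [0,0,1.5]
    - [-1.1,3.8,1.5]
    - [-2.3,7.7,1.5]
    - [-2.6,8.6,1.5]
    - [-2.8,9.6,1.5]
    - [-2.8,9.6,1.5]
  delta_rot:
    - [0,0,0]
    - [0,0,0]
    - [0,0,0]
    - [0,0,0]
    - [0,0,0]
    - [0,0,0]
  grip: [-1,-1,-1,-1,-1,-1]

```text
time_s: 7.0
position: [0.5422, 0.0913, 0.0287]
tcp_rot: [-180.0, 0.0, 16.4]
contact_force: [0.2, -0.1, -1.2]
width: 0.057
```

servo_tool:
  xyz:
    - [-0.3,1,0]
    - [-0.6,1.9,0]
    - [-0.8,2.9,0]
    - [-0.8,2.9,0]
  delta_rot:
    - [0,0,0]
    - [0,0,0]
    - [0,0,0]
    - [0,0,0]
  grip: [-1,-1,-1,-1]

```text
time_s: 7.4
position: [0.5416, 0.0941, 0.0288]
tcp_rot: [180.0, -0.0, 16.4]
contact_force: [-0.0, 0.3, -1.1]
width: 0.057
```

servo_tool:
  xyz:
    - [-0.3,1,0]
    - [-0.6,1.9,0]
    - [-0.6,1.9,0]
  delta_rot:
    - [0,0,0]
    - [0,0,0]
    - [0,0,0]
  grip: [-1,-1,-1]

```text
time_s: 7.7
position: [0.5415, 0.0945, 0.0289]
tcp_rot: [179.9, -0.0, 16.4]
contact_force: [1.9, -4.9, -0.6]
width: 0.057
```

servo_tool:
  xyz:
    - [-2.9,-1.2,0]
    - [-5.8,-2,0]
    - [-8.6,-2.9,0]
    - [-11.5,-3.7,0]
    - [-12.5,-4,0]
    - [-12.5,-4,0]
  delta_rot:
    - [0,0,0]
    - [0,0,0]
    - [0,0,0]
    - [0,0,0]
    - [0,0,0]
    - [0,0,0]
  grip: [-1,-1,-1,-1,-1,-1]

```text
time_s: 8.3
position: [0.5299, 0.091, 0.0293]
tcp_rot: [179.9, -0.1, 16.4]
contact_force: [4.3, -3.9, -1.9]
width: 0.0572
```

servo_tool:
  xyz:
    - [-1,-0.3,0]
    - [-1.9,-0.6,0]
    - [-2.9,-0.8,0]
    - [-2.9,-0.8,0]
  delta_rot:
    - [0,0,0]
    - [0,0,0]
    - [0,0,0]
    - [0,0,0]
  grip: [-1,-1,-1,-1]

```text
time_s: 8.7
position: [0.5273, 0.0902, 0.0294]
tcp_rot: [179.9, -0.2, 16.4]
contact_force: [4.2, -4.1, -1.0]
width: 0.0572
```

servo_tool:
  xyz:
    - [-1,-0.3,0]
    - [-1.9,-0.6,0]
    - [-2.9,-0.8,0]
    - [-2.9,-0.8,0]
  delta_rot:
    - [0,0,0]
    - [0,0,0]
    - [0,0,0]
    - [0,0,0]
  grip: [-1,-1,-1,-1]

```text
time_s: 9.1
position: [0.5256, 0.0897, 0.0297]
tcp_rot: [179.9, -0.3, 16.4]
contact_force: [6.5, -3.2, -2.4]
width: 0.0565
```

servo_tool:
  xyz:
    - [0,0,-1.5]
    - [-0.9,-0.3,-1.5]
    - [-0.9,-0.3,-1.5]
  delta_rot:
    - [0,0,0]
    - [0,0,0]
    - [0,0,0]
  grip: [-1,-1,-1]

```text
time_s: 9.4
position: [0.5256, 0.0897, 0.0287]
tcp_rot: [179.9, -0.4, 16.4]
contact_force: [9.5, -2.4, 0.1]
width: 0.0569
```

Run:
```python
from h import *
s=robot.get_state();im=robot.read_camera("wrist")
print(s["time_s"],s["position"],s["tcp_rot"],s["contact_force"],s["width"])
T=wpose(s);np.save("T4.npy",T);cv2.imwrite("pics/w4.png",im[:,:,::-1])
im=robot.read_camera("side")[:,:,::-1]
cv2.imwrite("pics/s4.png",cv2.resize(im[190:350,240:430],None,fx=3.7,fy=3.7,interpolation=2))
```

```text
9.4 [0.52559345 0.08971833 0.02866221] [179.92489698  -0.41250015  16.38512399] [ 9.49593778 -2.37861648  0.13575709] 0.056928524466519116
```

View pics/w4.png

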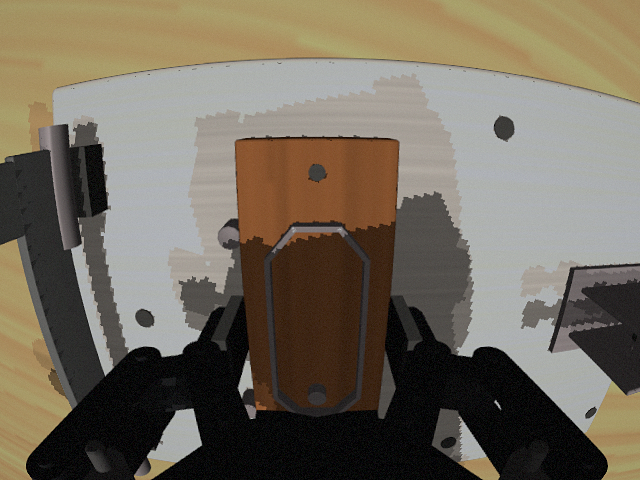

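View pics/s4.png

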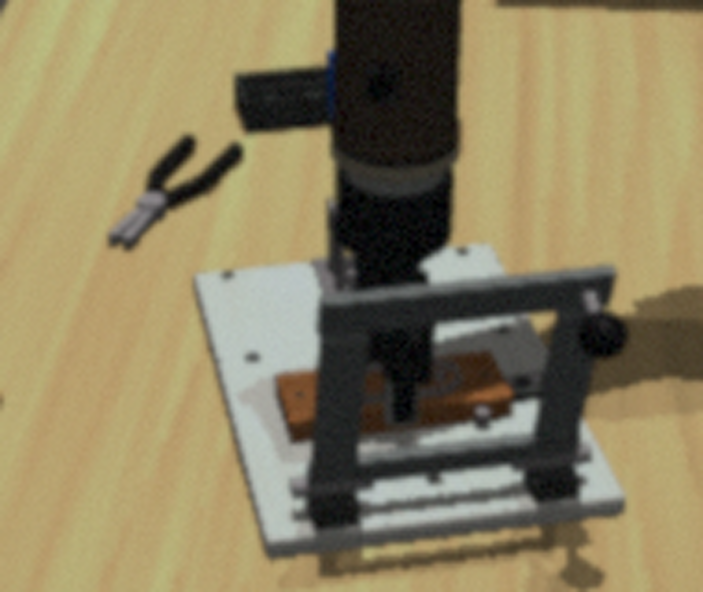

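servo_tool:
  xyz:
    - [0,0,0]
    - [0,0,0]
    - [0,0,0]
    - [0,0,0]
    - [0,0,20]
    - [0,0,60]
    - [0,0,90]
    - [0,0,90]
    - [0,0,90]
  delta_rot:
    - [0,0,0]
    - [0,0,0]
    - [0,0,0]
    - [0,0,0]
    - [0,0,0]
    - [0,0,0]
    - [0,0,0]
    - [0,0,0]
    - [0,0,0]
  grip: [0.8,0.8,0.8,0.8,0.8,0.8,0.8,0.8,0.8]

```text
time_s: 10.4
position: [0.5219, 0.09, 0.1178]
tcp_rot: [180.0, -0.1, 16.4]
contact_force: [-0.2, 0.1, -0.1]
width: 0.0766
```

Run:
```python
from h import *
s=robot.get_state();im=robot.read_camera("wrist")
print(s["time_s"],s["position"],s["tcp_rot"],s["contact_force"],s["width"])
T=wpose(s);np.save("T5.npy",T);cv2.imwrite("pics/w5.png",im[:,:,::-1])
```

```text
10.4 [0.5219367  0.09004614 0.11779475] [ 1.79984645e+02 -7.48734223e-02  1.64177322e+01] [-0.20387672  0.11323881 -0.14012441] 0.07661216620351778
```

View pics/w5.png

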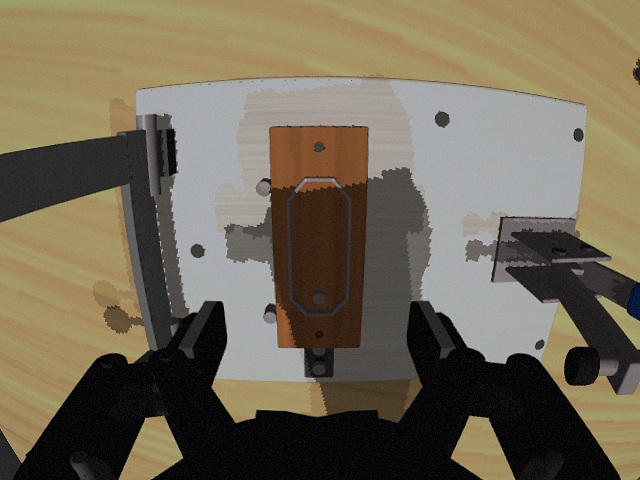

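```bash
cat > fit.py <<'E'
from h import *
T=np.load("T5.npy")
A=[wplane(T,q,.029) for q in((262.5,187),(269,315.5))]
a=A[1]-A[0];print("pins",np.linalg.norm(a),"yaw",np.degrees(np.arctan2(a[1],a[0]))-90)
o=[(270,127.5),(368,127.5),(359,348),(278,348)]
w=np.array([wplane(T,q,.034) for q in o]);a=w[3]-w[0]+w[2]-w[1];print("die",w.mean(0),"yaw",np.degrees(np.arctan2(a[1],a[0]))-90,[np.linalg.norm(w[i]-w[i-1]).round(4) for i in range(4)])
yaw=np.radians(106.4);X=np.array([np.cos(yaw),np.sin(yaw),0]);m=(A[0]+A[1])/2;O=m-.034*X;print("F origin",O)
cr=[wplane(T,q,.016) for q in((137,91),(585,104))];a=cr[0]-cr[1];print("corners",cr,"yaw",np.degrees(np.arctan2(a[1],a[0])),np.linalg.norm(a))
st=wplane(T,(319,353),.029);Y=np.array([-X[1],X[0],0])
for n,q in[("stop",st),("die",w.mean(0))]+[("c",c) for c in cr]: print(n,(q-O)@X,(q-O)@Y)
E
python3 fit.py
```

```text
pins 0.08877183763742594 yaw -253.40388442160514
die [0.52505575 0.08925496 0.034     ] yaw -253.5770344435285 [np.float64(0.1488), np.float64(0.0569), np.float64(0.1489), np.float64(0.0572)]
F origin [0.51897303 0.08777764 0.029     ]
corners [array([0.59113478, 0.23579611, 0.016     ]), array([ 0.68412696, -0.07217818,  0.016     ])] yaw 106.80157826214045 0.32170749054824305
stop -0.0007215827677713484 0.07573200804844625
die -0.00030018758120216944 -0.0062523404644693765
c 0.12162192943115102 -0.1110175236496167
c -0.20007765934450433 -0.1132723088771045
```

servo_tool:
  xyz:
    - [40,11,0]
    - [80,22,0]
    - [109,30,0]
    - [109,30,-30]
    - [109,30,-65]
    - [109,30,-85]
    - [109,30,-88]
    - [94,26,-88]
    - [89,24.4,-88]
    - [88,24,-88]
    - [88,24,-88]
  delta_rot:
    - [0,0,0]
    - [0,0,0]
    - [0,0,0]
    - [0,0,0]
    - [0,0,0]
    - [0,0,0]
    - [0,0,0]
    - [0,0,0]
    - [0,0,0]
    - [0,0,0]
    - [0,0,0]
  grip: [-1,-1,-1,-1,-1,-1,-1,-1,-1,-1,-1]

```text
time_s: 11.55
position: [0.6103, 0.114, 0.03]
tcp_rot: [180.0, -0.1, 16.4]
contact_force: [0.5, 0.5, 0.6]
width: -0.0001
```

servo_tool:
  xyz:
    - [-1,-0.3,0]
    - [-2,-0.6,0]
    - [-3,-0.9,0]
    - [-4,-1.2,0]
    - [-4,-1.2,0]
  delta_rot:
    - [0,0,0]
    - [0,0,0]
    - [0,0,0]
    - [0,0,0]
    - [0,0,0]
  grip: [-1,-1,-1,-1,-1]

```text
time_s: 12.05
position: [0.6067, 0.1131, 0.0297]
tcp_rot: [-180.0, -0.1, 16.4]
contact_force: [3.7, 0.1, -1.2]
width: -0.0001
```

servo_tool:
  xyz:
    - [-0.6,-0.2,0]
    - [-1.2,-0.4,0]
    - [-1.2,-0.4,0]
  delta_rot:
    - [0,0,0]
    - [0,0,0]
    - [0,0,0]
  grip: [-1,-1,-1]

```text
time_s: 12.35
position: [0.6066, 0.1131, 0.0301]
tcp_rot: [-180.0, -0.3, 16.4]
contact_force: [7.0, 2.5, -0.3]
width: 0.0
```

servo_tool:
  xyz:
    - [8,2.4,0]
    - [8,2.4,40]
    - [8,2.4,80]
    - [-30,-10,85]
    - [-65,-22,85]
    - [-80,-26.6,85]
    - [-80,-26.6,85]
    - [-80,-26.6,45]
    - [-80,-26.6,15]
    - [-80,-26.6,0]
    - [-80,-26.6,0]
  delta_rot:
    - [0,0,0]
    - [0,0,0]
    - [0,0,0]
    - [0,0,0]
    - [0,0,0]
    - [0,0,0]
    - [0,0,0]
    - [0,0,0]
    - [0,0,0]
    - [0,0,0]
    - [0,0,0]
  grip: [-1,-1,0.8,0.8,0.8,0.8,0.8,0.8,0.8,0.8,0.8]

```text
time_s: 13.45
position: [0.5235, 0.0859, 0.0269]
tcp_rot: [-180.0, 0.3, 16.4]
contact_force: [0.5, 0.9, 0.1]
width: 0.0767
```

servo_tool:
  xyz:
    - [-1,3,0]
    - [-2,6,0]
    - [-2.3,7,0]
    - [-2.6,8,0]
    - [-2.6,8,0]
  delta_rot:
    - [0,0,0]
    - [0,0,0]
    - [0,0,0]
    - [0,0,0]
    - [0,0,0]
  grip: [0.8,0.8,0.8,0.8,0.8]

```text
time_s: 13.95
position: [0.5222, 0.094, 0.0299]
tcp_rot: [180.0, -0.1, 16.4]
contact_force: [0.1, 0.2, 0.5]
width: 0.0768
```

servo_tool:
  xyz:
    - [-0.3,1,0]
    - [-0.6,2,0]
    - [-0.9,3,0]
    - [-1.2,4,0]
    - [-1.2,4,0]
  delta_rot:
    - [0,0,0]
    - [0,0,0]
    - [0,0,0]
    - [0,0,0]
    - [0,0,0]
  grip: [0.8,0.8,0.8,0.8,0.8]

```text
time_s: 14.45
position: [0.5207, 0.0979, 0.0293]
tcp_rot: [-180.0, 0.0, 16.4]
contact_force: [-0.8, 0.2, 0.4]
width: 0.0765
```

servo_tool:
  xyz:
    - [-0.3,1,0]
    - [-0.6,2,0]
    - [-0.6,2,0]
  delta_rot:
    - [0,0,0]
    - [0,0,0]
    - [0,0,0]
  grip: [0.8,0.8,0.8]

```text
time_s: 14.75
position: [0.5206, 0.0983, 0.0293]
tcp_rot: [179.9, -0.0, 16.4]
contact_force: [1.3, -4.1, 0.4]
width: 0.0767
```

```bash
cat >> h.py <<'E'
PT=[.5162,.0850,np.radians(106.45)]   # as the top camera sees it
PF=[.5178,.0877,np.radians(106.45)]   # touch
def knobF(a): return np.array([.105-.157*np.cos(a)+.036*np.sin(a),.070,.038+.157*np.sin(a)+.036*np.cos(a)])
def W(p,f): f=np.atleast_2d(f);T=FT(p);return f@T[:3,:3].T+T[:3,3]
E
python3 - <<'E'
from h import *
for a in np.arange(1.68,1.96,.03):
    k=knobF(a);print(a.round(2),(k*1000).round(0),proj("top",W(PT,k)).round(1),proj("side",W(PT,k)).round(1),W(PF,k).round(4))
E
```

```text
1.68 [158.  70. 190.] [[228.6 332.9]] [[397.9 267.6]] [[0.406  0.2193 0.1901]]
1.71 [162.  70. 188.] [[226.5 333.5]] [[398.5 269.4]] [[0.4047 0.2237 0.1885]]
1.74 [167.  70. 187.] [[224.4 334.2]] [[399.1 271.2]] [[0.4034 0.228  0.1867]]
1.77 [171.  70. 185.] [[222.4 334.8]] [[399.7 273. ]] [[0.4021 0.2322 0.1848]]
1.8 [176.  70. 183.] [[220.4 335.4]] [[400.3 274.9]] [[0.4009 0.2364 0.1827]]
1.83 [180.  70. 181.] [[218.4 335.9]] [[400.9 276.9]] [[0.3997 0.2405 0.1805]]
1.86 [184.  70. 178.] [[216.5 336.5]] [[401.4 278.9]] [[0.3985 0.2446 0.1782]]
1.89 [188.  70. 176.] [[214.7 337.1]] [[402.  280.9]] [[0.3973 0.2486 0.1758]]
1.92 [193.  70. 173.] [[212.9 337.7]] [[402.5 283. ]] [[0.3961 0.2525 0.1732]]
1.95 [197.  70. 171.] [[211.2 338.2]] [[403.  285.1]] [[0.395  0.2564 0.1705]]
```

servo_tool:
  xyz:
    - [2,-8,0]
    - [2,-8,40]
    - [2,-8,90]
    - [2,-8,140]
    - [2,-8,190]
    - [2,-8,220]
    - [2,-8,220]
    - [2,-8,220]
  delta_rot:
    - [0,0,0]
    - [0,0,0]
    - [0,0,0]
    - [0,0,-8]
    - [0,0,-16]
    - [0,0,-24]
    - [0,0,-32]
    - [0,0,-40]
  grip: [0.8,0.8,0.8,0.8,0.8,0.8,0.8,0.8]

```text
time_s: 15.55
position: [0.5226, 0.0918, 0.2508]
tcp_rot: [-179.9, -0.1, -23.9]
contact_force: [0.0, -0.5, -0.4]
width: 0.0766
```

servo_tool:
  xyz:
    - [0,0,30]
    - [-20,25,50]
    - [-48,60,50]
    - [-78,96,50]
    - [-108,132,50]
    - [-124,153,50]
    - [-124,153,50]
    - [-124,153,50]
    - [-124,153,50]
  delta_rot:
    - [0,0,-8]
    - [0,0,-16]
    - [0,0,-24]
    - [0,0,-32]
    - [0,0,-40]
    - [0,0,-48]
    - [0,0,-49.7]
    - [0,0,-49.7]
    - [0,0,-49.7]
  grip: [0.5,0.5,0.5,0.5,0.5,0.5,0.5,0.5,0.5]

```text
time_s: 16.45
position: [0.4433, 0.1832, 0.265]
tcp_rot: [174.6, 1.0, -57.5]
contact_force: [-0.0, 0.1, -0.3]
width: 0.0641
```

Run:
```python
from h import *
s=robot.get_state();im=robot.read_camera("wrist")
print(s["time_s"],s["position"],s["tcp_rot"],s["contact_force"],s["width"],s["q"].round(1))
T=wpose(s);np.save("T6.npy",T);cv2.imwrite("pics/w6.png",im[:,:,::-1])
for a in(1.83,1.86,1.89): print(a,wproj(T,W(PF,knobF(a))))
print([(d["xy"],d["p"]) for d in robot.tip_of("wrist","frame_knob")])
```

```text
16.45 [0.44327173 0.1832375  0.26500672] [174.6230005    1.03767687 -57.5187164 ] [-0.04286812  0.06505408 -0.25133449] 0.06408406710245354 [ -70.1   14.4   51.6  107.5  -11.8   69.4 -161.7]
1.83 [[314.76256727 344.02307904]]
1.86 [[312.84517843 346.85720449]]
1.89 [[310.99598334 349.42662266]]
[([312.5, 343.2], 0.58), ([275.7, 76.8], 0.26)]
```

View pics/w6.png

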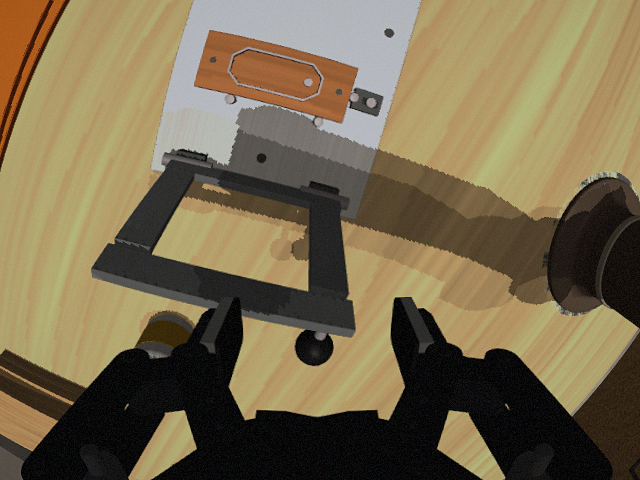

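servo_tool:
  xyz:
    - [10,-10,20]
    - [20,-20,40]
    - [30,-30,40]
    - [40,-40,40]
    - [40,-40,40]
    - [40,-40,40]
    - [40,-40,40]
    - [40,-40,40]
    - [40,-40,40]
    - [40,-40,40]
    - [40,-40,40]
    - [40,-40,40]
  delta_rot:
    - [0,0,8]
    - [0,0,16]
    - [0,0,24]
    - [0,0,32]
    - [0,0,40]
    - [0,0,48]
    - [0,0,56]
    - [0,0,64]
    - [0,0,72]
    - [0,0,80]
    - [0,0,88]
    - [0,0,96]
  grip: [0.5,0.5,0.5,0.5,0.5,0.5,0.5,0.5,0.5,0.5,0.5,0.5]

```text
time_s: 17.75
position: [0.4841, 0.1424, 0.3055]
tcp_rot: [174.6, 1.0, 38.9]
contact_force: [-0.4, 0.6, 0.5]
width: 0.0641
```

Run:
```python
from h import *
s=robot.get_state();print(s["time_s"],s["position"],s["tcp_rot"],s["q"].round(1))
```

```text
17.75 [0.48408819 0.14237583 0.30551102] [174.61142993   0.95115785  38.93925951] [-57.7   8.1  36.5 105.2   0.6  67.5 -72.7]
```

```bash
cat >> h.py <<'E'
def go(xyz,rpy):
    s=robot.get_state();a=R.from_euler("xyz",s["tcp_rot"],degrees=True);b=R.from_euler("xyz",rpy,degrees=True)
    print("shift mm",((np.array(xyz)-s["position"])*1000).round(1),"rotvec",(b*a.inv()).as_rotvec(degrees=True).round(2),"at",s["position"].round(4),s["tcp_rot"].round(2),"t",s["time_s"],"f",s["contact_force"].round(1),"w",round(s["width"],4))
E
python3 -c "
from h import *
go([.3985,.2446,.30],[180,0,106.4])"
```

```text
shift mm [-85.6 102.2  -5.5] rotvec [ 2.66  5.15 67.36] at [0.4841 0.1424 0.3055] [174.61   0.95  38.94] t 17.75 f [-0.4  0.6  0.5] w 0.0641
```

servo_tool:
  xyz:
    - [-10,12,0]
    - [-20,24,0]
    - [-30,36,0]
    - [-40,48,0]
    - [-52,62,0]
    - [-64,76,0]
    - [-76,90,0]
    - [-85.6,102.2,-5.5]
    - [-85.6,102.2,-5.5]
    - [-85.6,102.2,-5.5]
    - [-85.6,102.2,-5.5]
  delta_rot:
    - [0.3,0.6,8.1]
    - [0.7,1.3,16.5]
    - [1,2,25]
    - [1.3,2.6,33.5]
    - [1.7,3.2,42]
    - [2,3.9,50.5]
    - [2.3,4.5,59]
    - [2.66,5.15,67.36]
    - [2.66,5.15,67.36]
    - [2.66,5.15,67.36]
    - [2.66,5.15,67.36]
  grip: [0.5,0.5,0.5,0.5,0.5,0.5,0.5,0.5,0.5,0.5,0.5]

```text
time_s: 18.85
position: [0.399, 0.2443, 0.3001]
tcp_rot: [179.9, 0.1, 105.8]
contact_force: [1.2, 0.2, 0.1]
width: 0.064
```

Run:
```python
from h import *
s=robot.get_state();im=robot.read_camera("wrist")
print(s["q"].round(1))
T=wpose(s);np.save("T7.npy",T);cv2.imwrite("pics/w7.png",im[:,:,::-1])
for a in(1.83,1.86,1.89): print(a,wproj(T,W(PF,knobF(a))))
print([(d["xy"],d["p"]) for d in robot.tip_of("wrist","frame_knob")])
go([.3985,.2446,.166],[180,0,106.4])
```

```text
[-61.5   4.3  25.9 108.8  -1.9  67.3 -19.2]
1.83 [[314.36331553 239.02503628]]
1.86 [[314.30010129 232.42025382]]
1.89 [[314.23989976 225.91018531]]
[([312.6, 227.5], 0.94), ([438.7, 58.5], 0.21)]
shift mm [  -0.3   -0.  -133.9] rotvec [0.1  0.06 0.54] at [0.3988 0.2446 0.2999] [1.7997e+02 1.1000e-01 1.0586e+02] t 18.95 f [0.2 0.1 0.1] w 0.064
```

View pics/w7.png

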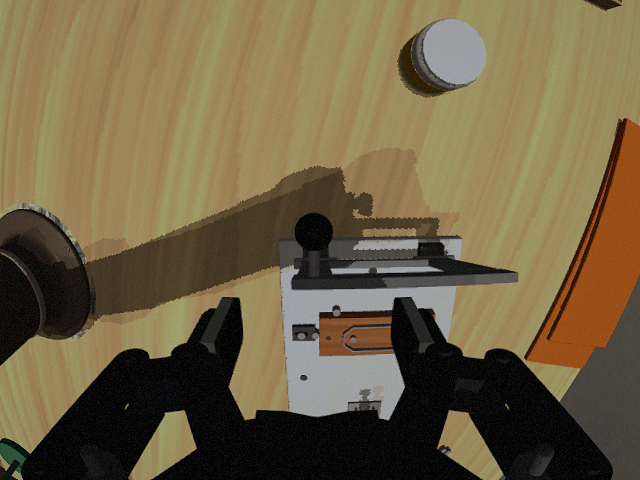

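servo_tool:
  xyz:
    - [0,0,-45]
    - [0,0,-90]
    - [0,0,-120]
    - [0,0,-132]
    - [0,0,-132]
    - [0,0,-132]
    - [0,0,-132]
    - [0,0,-132]
    - [0,0,-132]
    - [0,0,-132]
    - [0,0,-132]
  delta_rot:
    - [0,0,0]
    - [0,0,0]
    - [0,0,0]
    - [0,0,0]
    - [0,0,0]
    - [0,0,0]
    - [0,0,0]
    - [0,0,0]
    - [0,0,0]
    - [0,0,0]
    - [0,0,0]
  grip: [0.5,0.5,0.5,0.5,-1,-1,-1,-1,-1,-1,-1]
  squeeze: 25

```text
time_s: 20.05
position: [0.3965, 0.2461, 0.1688]
tcp_rot: [-179.9, -0.0, 106.1]
contact_force: [-7.9, -0.8, 3.8]
width: 0.0261
```

Run:
```python
from h import *
s=robot.get_state();im=robot.read_camera("wrist")
cv2.imwrite("pics/w8.png",im[:,:,::-1])
go([.3985,.2446,.167],[180,0,106.4])
Fi=np.linalg.inv(FT(PF));p=s["position"]+[0,0,.011];print((Fi[:3,:3]@p+Fi[:3,3])*1000)
```

```text
shift mm [ 2.1 -1.5 -1.8] rotvec [ 0.04 -0.14  0.32] at [0.3964 0.2461 0.1688] [-179.86   -0.    106.08] t 20.1 f [-8.1 -0.5  2.8] w 0.0262
[186.23357504  71.51664469 179.81301562]
```

View pics/w8.png

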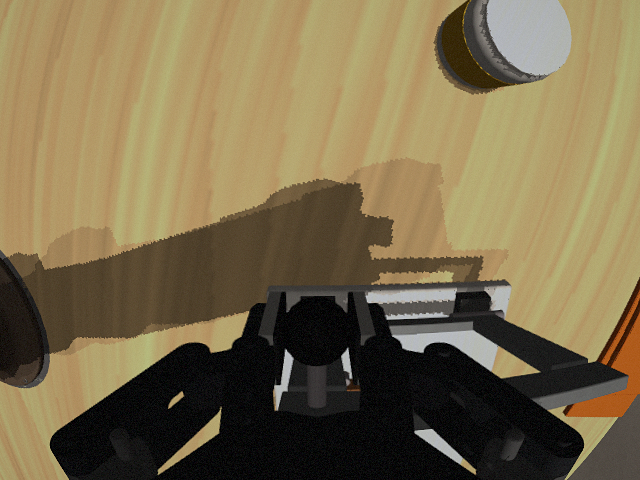

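Run:
```python
from h import *
k0=W(PF,knobF(1.86))[0]
for a in np.r_[np.arange(1.86,.3,-.1),np.arange(.28,-.01,-.04)]:
    d=(W(PF,knobF(a))[0]-k0)*1000+[-2,1,1]
    print(round(a,2),d.round(1).tolist(),end="; ")
```

```text
1.86 [-2.0, 1.0, 1.0]; 1.76 [2.1, -12.8, 8.2]; 1.66 [6.3, -27.2, 14.0]; 1.56 [10.7, -42.1, 18.2]; 1.46 [15.2, -57.4, 20.8]; 1.36 [19.8, -72.8, 21.8]; 1.26 [24.3, -88.2, 21.3]; 1.16 [28.9, -103.5, 19.1]; 1.06 [33.3, -118.5, 15.3]; 0.96 [37.6, -133.1, 10.0]; 0.86 [41.7, -147.1, 3.3]; 0.76 [45.7, -160.4, -5.0]; 0.66 [49.3, -172.8, -14.5]; 0.56 [52.7, -184.3, -25.3]; 0.46 [55.8, -194.6, -37.3]; 0.36 [58.5, -203.8, -50.2]; 0.28 [60.4, -210.2, -61.2]; 0.24 [61.2, -213.1, -66.9]; 0.2 [62.0, -215.7, -72.7]; 0.16 [62.7, -218.2, -78.7]; 0.12 [63.4, -220.4, -84.7]; 0.08 [64.0, -222.4, -90.8]; 0.04 [64.5, -224.1, -97.0]; 0.0 [64.9, -225.6, -103.2];
```

servo_tool:
  xyz:
    - [-2,1,1]
    - [2,-12.8,8.2]
    - [6.3,-27.2,14]
    - [10.7,-42.1,18.2]
    - [15.2,-57.4,20.8]
    - [19.8,-72.8,21.8]
    - [19.8,-72.8,21.8]
  delta_rot:
    - [0,0,0]
    - [0,0,0]
    - [0,0,0]
    - [0,0,0]
    - [0,0,0]
    - [0,0,0]
    - [0,0,0]
  grip: [-1,-1,-1,-1,-1,-1,-1]

```text
time_s: 20.8
position: [0.419, 0.1702, 0.1908]
tcp_rot: [179.9, 0.1, 105.8]
contact_force: [-3.9, -1.0, 8.7]
width: 0.0264
```

servo_tool:
  xyz:
    - [4.5,-15.4,-0.5]
    - [9.1,-30.7,-2.7]
    - [13.5,-45.7,-6.5]
    - [17.8,-60.3,-11.8]
    - [21.9,-74.3,-18.5]
    - [25.9,-87.6,-26.8]
    - [29.5,-100,-36.3]
    - [32.9,-111.5,-47.1]
    - [36,-121.8,-59.1]
    - [36,-121.8,-59.1]
  delta_rot:
    - [0,0,0]
    - [0,0,0]
    - [0,0,0]
    - [0,0,0]
    - [0,0,0]
    - [0,0,0]
    - [0,0,0]
    - [0,0,0]
    - [0,0,0]
    - [0,0,0]
  grip: [-1,-1,-1,-1,-1,-1,-1,-1,-1,-1]

```text
time_s: 21.8
position: [0.4549, 0.0491, 0.1301]
tcp_rot: [180.0, 0.2, 105.9]
contact_force: [1.4, -4.1, 2.0]
width: 0.026
```

Run:
```python
from h import *
s=robot.get_state();im=robot.read_camera("side")[:,:,::-1]
cv2.imwrite("pics/s9.png",cv2.resize(im[190:350,240:430],None,fx=3.7,fy=3.7,interpolation=2))
go(s["position"],[180,0,106.4]);print(s["q"].round(1))
Fi=np.linalg.inv(FT(PF));p=s["position"]+[0,0,.011];print((Fi[:3,:3]@p+Fi[:3,3])*1000,knobF(.46)*1000)
```

```text
shift mm [ 0.2 -0.5 -0.5] rotvec [0.17 0.08 0.46] at [0.4547 0.0496 0.1306] [179.97   0.19 105.94] t 21.85 f [ 1.6 -5.6  2.9] w 0.0266
[-38.6  16.6  31.4 122.4 -12.1  43.9  16.4]
[-19.20385422  71.25381335 141.11676757] [-19.69811026  70.         139.9577427 ]
```

View pics/s9.png

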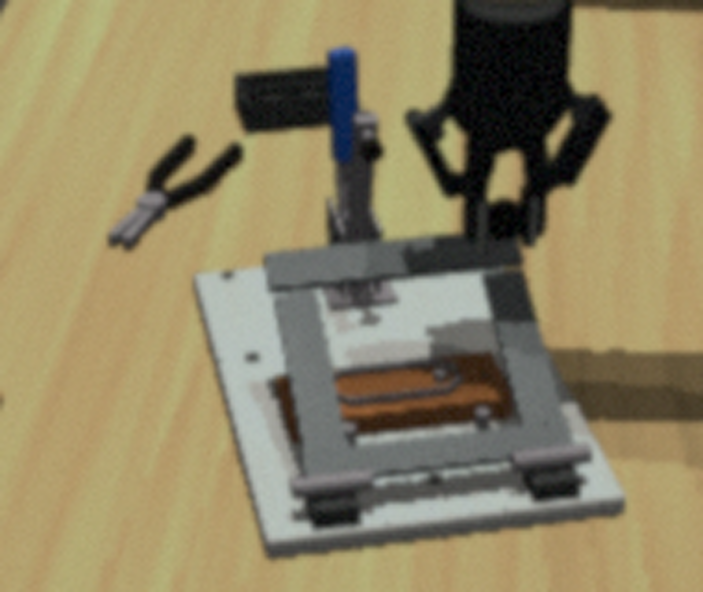

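servo_tool:
  xyz:
    - [1.6,-5.6,-7.7]
    - [3.2,-11,-15.5]
    - [4.6,-15.6,-23.9]
    - [5.4,-18.5,-29.6]
    - [6.2,-21.1,-35.4]
    - [6.9,-23.6,-41.4]
    - [7.6,-25.8,-47.4]
    - [8.2,-27.8,-53.5]
    - [8.5,-28.7,-57]
    - [8.7,-29.5,-59.7]
    - [8.7,-29.5,-59.7]
  delta_rot:
    - [0,0,0]
    - [0,0,0]
    - [0,0,0]
    - [0,0,0]
    - [0,0,0]
    - [0,0,0]
    - [0,0,0]
    - [0,0,0]
    - [0,0,0]
    - [0,0,0]
    - [0,0,0]
  grip: [-1,-1,-1,-1,-1,-1,-1,-1,-1,-1,-1]

```text
time_s: 22.95
position: [0.463, 0.0217, 0.0704]
tcp_rot: [180.0, 0.1, 106.1]
contact_force: [4.2, 0.3, -0.8]
width: 0.0259
```

servo_tool:
  xyz:
    - [0.1,-0.4,-1.5]
    - [0.2,-0.8,-3]
    - [0.3,-1.1,-4.6]
    - [0.4,-1.5,-6.2]
    - [0.4,-1.5,-6.2]
  delta_rot:
    - [0,0,0]
    - [0,0,0]
    - [0,0,0]
    - [0,0,0]
    - [0,0,0]
  grip: [-1,-1,-1,-1,-1]

```text
time_s: 23.45
position: [0.4634, 0.0201, 0.0643]
tcp_rot: [180.0, 0.1, 106.1]
contact_force: [4.9, 1.3, -1.7]
width: 0.0258
```

servo_tool:
  xyz:
    - [0,-0.2,-1]
    - [0,-0.3,-2]
    - [0,-0.3,-2]
  delta_rot:
    - [0,0,0]
    - [0,0,0]
    - [0,0,0]
  grip: [-1,-1,-1]

```text
time_s: 23.75
position: [0.4636, 0.0197, 0.0624]
tcp_rot: [180.0, 0.1, 106.1]
contact_force: [5.6, -0.2, -1.0]
width: 0.0264
```

servo_tool:
  xyz:
    - [0,-0.2,-1]
    - [0,-0.3,-2]
    - [0,-0.3,-2]
  delta_rot:
    - [0,0,0]
    - [0,0,0]
    - [0,0,0]
  grip: [-1,-1,-1]

```text
time_s: 24.05
position: [0.4637, 0.0195, 0.0613]
tcp_rot: [179.9, 0.1, 106.0]
contact_force: [2.3, 1.5, 11.4]
width: 0.0259
```

Run:
```python
from h import *
s=robot.get_state();im=robot.read_camera("side")[:,:,::-1]
cv2.imwrite("pics/s10.png",cv2.resize(im[190:350,240:430],None,fx=3.7,fy=3.7,interpolation=2))
go(s["position"],[180,0,106.4])
```

```text
shift mm [0. 0. 0.] rotvec [0.05 0.09 0.35] at [0.4637 0.0195 0.0612] [1.7992e+02 8.0000e-02 1.0605e+02] t 24.1 f [ 2.6  0.8 12.2] w 0.0263
```

View pics/s10.png

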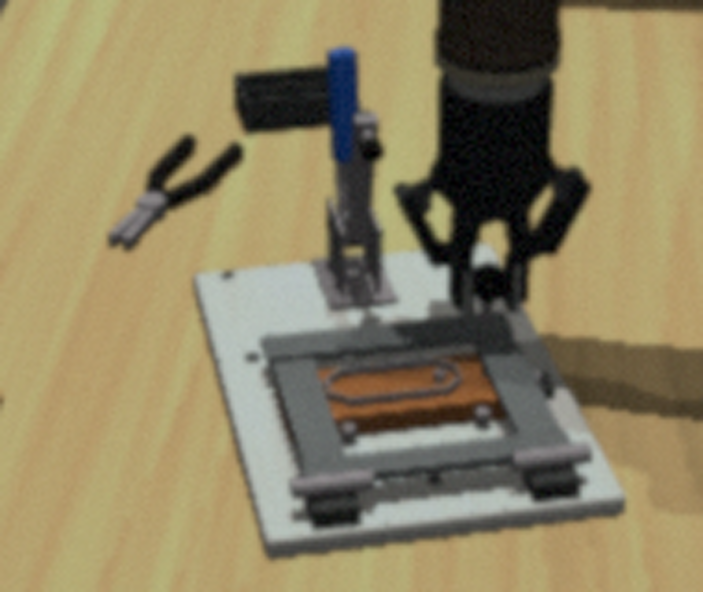

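servo_tool:
  xyz:
    - [0,0,2]
    - [0,0,2]
    - [0,0,2]
    - [0,0,2]
    - [0,0,2]
    - [0,0,40]
    - [0,0,90]
    - [0,0,140]
    - [0,0,190]
    - [0,0,230]
    - [0,0,230]
  delta_rot:
    - [0,0,0]
    - [0,0,0]
    - [0,0,0]
    - [0,0,0]
    - [0,0,0]
    - [0,0,0]
    - [0,0,0]
    - [0,0,0]
    - [0,0,0]
    - [0,0,0]
    - [0,0,0]
  grip: [-1,0.3,0.3,0.3,0.3,0.3,0.3,0.3,0.3,0.3,0.3]

```text
time_s: 25.2
position: [0.4653, 0.0192, 0.2954]
tcp_rot: [179.5, 0.1, 106.0]
contact_force: [0.9, -0.3, -0.5]
width: 0.0555
```

```bash
cat >> h.py <<'E'
def gripF(a,r=.1): return np.array([-.18-r*np.cos(a),0,.06+r*np.sin(a)])
E
python3 - <<'E'
from h import *
s=robot.get_state()
g=W(PF,gripF(1.34))[0];print(g)
go([g[0],g[1],.30],[180,0,106.4])
im=robot.read_camera("wrist");cv2.imwrite("pics/w11.png",im[:,:,::-1])
E
```

```text
[ 0.57524992 -0.10687103  0.15734845]
shift mm [ 110.  -126.1    4.6] rotvec [-0.08  0.47  0.36] at [0.4653 0.0192 0.2954] [1.7953e+02 5.0000e-02 1.0604e+02] t 25.2 f [ 0.9 -0.3 -0.5] w 0.0555
```

View pics/w11.png

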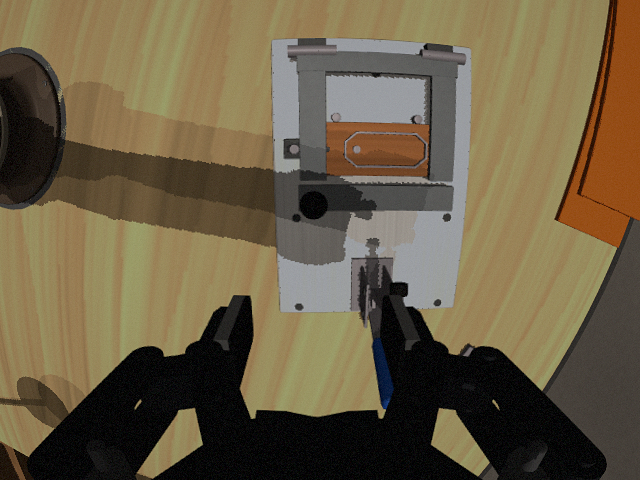

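servo_tool:
  xyz:
    - [30,-34,5]
    - [60,-68,5]
    - [85,-98,5]
    - [105,-120,5]
    - [110,-126,5]
    - [110,-126,5]
    - [110,-126,5]
  delta_rot:
    - [0,0.2,0.1]
    - [0,0.4,0.3]
    - [0,0.4,0.3]
    - [0,0.4,0.3]
    - [0,0.4,0.3]
    - [0,0.4,0.3]
    - [0,0.4,0.3]
  grip: [0.3,0.3,0.3,0.3,0.3,0.3,0.3]

```text
time_s: 25.95
position: [0.572, -0.1058, 0.2944]
tcp_rot: [-179.5, -0.1, 106.4]
contact_force: [0.8, -0.0, 0.6]
width: 0.0551
```

Run:
```python
from h import *
s=robot.get_state();im=robot.read_camera("wrist");T=wpose(s)
go([.5752,-.1069,.146],[180,0,106.4]);print(s["q"].round(1))
v=im.copy()
for a in(1.34,):
  for r in(.045,.1,.13):
    c=gripF(a,r)
    for dx in(-.0085,.0085):
      for y in(-.011,.011):
        p=c+dx*np.array([np.sin(a),0,np.cos(a)])+[0,y,0]
        u=wproj(T,W(PF,p))[0];cv2.circle(v,(int(u[0]),int(u[1])),2,(255,0,0),-1)
cv2.imwrite("pics/w12.png",v[:,:,::-1])
```

```text
shift mm [   3.1   -1.4 -148.8] rotvec [ 0.05 -0.47 -0.01] at [ 0.5721 -0.1055  0.2948] [-1.7954e+02 -8.0000e-02  1.0641e+02] t 26.0 f [-0.2  0.2 -0.8] w 0.0553
[-24.9  19.8  40.7  95.  -13.4  70.7  35.1]
```

View pics/w12.png

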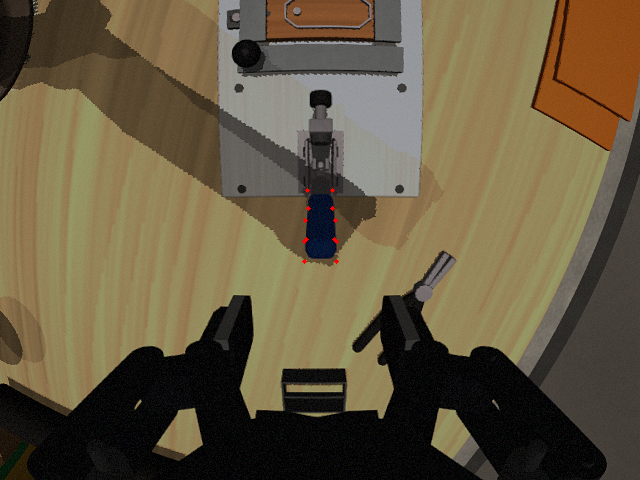

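servo_tool:
  xyz:
    - [3,-1.4,-40]
    - [3,-1.4,-85]
    - [3,-1.4,-125]
    - [3,-1.4,-145]
    - [3,-1.4,-148]
    - [3,-1.4,-148]
    - [3,-1.4,-148]
    - [3,-1.4,-148]
    - [3,-1.4,-148]
    - [3,-1.4,-148]
    - [3,-1.4,-148]
  delta_rot:
    - [0,-0.4,0]
    - [0,-0.4,0]
    - [0,-0.4,0]
    - [0,-0.4,0]
    - [0,-0.4,0]
    - [0,-0.4,0]
    - [0,-0.4,0]
    - [0,-0.4,0]
    - [0,-0.4,0]
    - [0,-0.4,0]
    - [0,-0.4,0]
  grip: [0.3,0.3,0.3,0.3,0.3,-1,-1,-1,-1,-1,-1]
  squeeze: 35

```text
time_s: 27.1
position: [0.575, -0.109, 0.1492]
tcp_rot: [-180.0, 0.1, 106.3]
contact_force: [-6.6, -1.3, 7.2]
width: 0.0217
```

Run:
```python
from h import *
s=robot.get_state()
go([.5752,-.1069,.146],[180,0,106.4]);print(s["q"].round(1))
im=robot.read_camera("side")[:,:,::-1]
cv2.imwrite("pics/s13.png",cv2.resize(im[150:310,240:430],None,fx=3.7,fy=3.7,interpolation=2))
k0=W(PF,gripF(1.34))[0]
for a in np.arange(1.34,-.05,-.08):
    print(round(a,2),((W(PF,gripF(a))[0]-k0)*1000).round(1).tolist(),end="; ")
```

```text
shift mm [ 0.2  2.1 -3.2] rotvec [ 0.09 -0.01  0.09] at [ 0.575  -0.109   0.1492] [-1.7997e+02  8.0000e-02  1.0631e+02] t 27.1 f [-6.6 -1.3  7.2] w 0.0217
[-20.8  28.4  36.6 104.5 -20.5  53.8  41.1]
1.34 [0.0, 0.0, 0.0]; 1.26 [2.2, -7.4, -2.1]; 1.18 [4.3, -14.6, -4.9]; 1.1 [6.4, -21.6, -8.2]; 1.02 [8.3, -28.3, -12.1]; 0.94 [10.2, -34.6, -16.6]; 0.86 [12.0, -40.6, -21.6]; 0.78 [13.7, -46.2, -27.0]; 0.7 [15.2, -51.4, -32.9]; 0.62 [16.6, -56.1, -39.2]; 0.54 [17.8, -60.3, -45.9]; 0.46 [18.9, -64.0, -53.0]; 0.38 [19.8, -67.1, -60.3]; 0.3 [20.6, -69.7, -67.8]; 0.22 [21.2, -71.7, -75.5]; 0.14 [21.6, -73.0, -83.4]; 0.06 [21.8, -73.8, -91.4]; -0.02 [21.8, -73.9, -99.3];
```

View pics/s13.png

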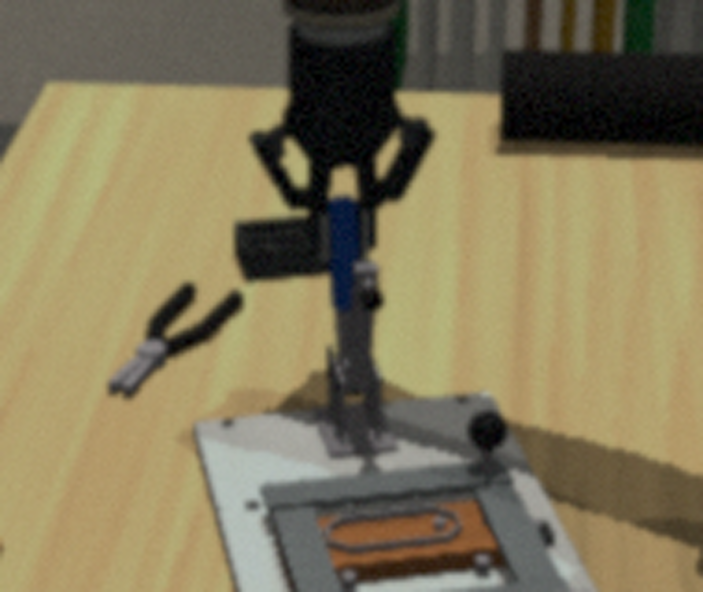

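servo_tool:
  xyz:
    - [1.5,-7.4,-1.6]
    - [3.5,-14.6,-4.4]
    - [5.6,-21.6,-7.7]
    - [7.5,-28.3,-11.6]
    - [9.4,-34.6,-16.1]
    - [11.2,-40.6,-21.1]
    - [12.9,-46.2,-26.5]
    - [14.4,-51.4,-32.4]
    - [15.8,-56.1,-38.7]
    - [15.8,-56.1,-38.7]
  delta_rot:
    - [0,0,0]
    - [0,0,0]
    - [0,0,0]
    - [0,0,0]
    - [0,0,0]
    - [0,0,0]
    - [0,0,0]
    - [0,0,0]
    - [0,0,0]
    - [0,0,0]
  grip: [-1,-1,-1,-1,-1,-1,-1,-1,-1,-1]

```text
time_s: 28.15
position: [0.5918, -0.1657, 0.1099]
tcp_rot: [180.0, 0.2, 106.3]
contact_force: [-2.6, -3.1, -0.2]
width: 0.0218
```

Run:
```python
from h import *
s=robot.get_state();Fi=np.linalg.inv(FT(PF));p=s["position"]+[0,0,.011];f=(Fi[:3,:3]@p+Fi[:3,3]);print(f*1000,"ang",np.arctan2(f[2]-.06,-.18-f[0]),np.hypot(f[2]-.06,-.18-f[0]),s["contact_force"],Fi[:3,:3]@s["contact_force"],s["tcp_rot"])
im=robot.read_camera("side")[:,:,::-1]
cv2.imwrite("pics/s14.png",cv2.resize(im[150:310,240:430],None,fx=3.7,fy=3.7,interpolation=2))
```

```text
[-263.95595357    0.78907616  120.91220279] ang 0.627652692627149 0.10372511069559734 [-2.59595999 -3.09254328 -0.16486934] [-2.23083681  3.36544193 -0.16486934] [1.79973460e+02 1.78167436e-01 1.06294249e+02]
```

View pics/s14.png

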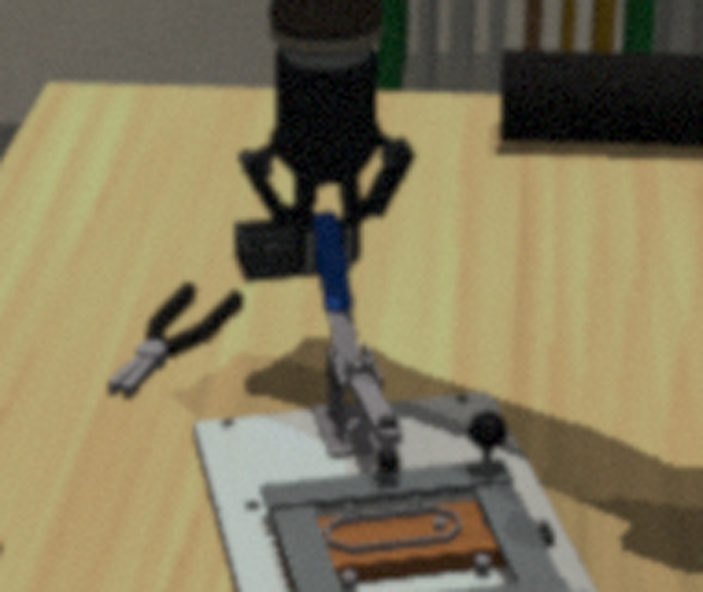

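servo_tool:
  xyz:
    - [1.2,-4.2,-6.7]
    - [2.3,-7.9,-13.8]
    - [3.2,-11,-21.1]
    - [4,-13.6,-28.6]
    - [4.6,-15.6,-36.3]
    - [5,-16.9,-44.2]
    - [5.2,-17.5,-49]
    - [5.2,-17.7,-53]
    - [5.2,-17.8,-57]
    - [5.2,-17.8,-60]
    - [5.2,-17.8,-60]
  delta_rot:
    - [0,0,0]
    - [0,0,0]
    - [0,0,0]
    - [0,0,0]
    - [0,0,0]
    - [0,0,0]
    - [0,0,0]
    - [0,0,0]
    - [0,0,0]
    - [0,0,0]
    - [0,0,0]
  grip: [-1,-1,-1,-1,-1,-1,-1,-1,-1,-1,-1]

```text
time_s: 29.3
position: [0.5976, -0.185, 0.05]
tcp_rot: [179.9, 0.4, 106.3]
contact_force: [0.1, -8.7, -2.3]
width: 0.0218
```

Run:
```python
from h import *
s=robot.get_state();Fi=np.linalg.inv(FT(PF));p=s["position"]+[0,0,.011];f=(Fi[:3,:3]@p+Fi[:3,3]);print(f*1000,"ang",np.arctan2(f[2]-.06,-.18-f[0]),np.hypot(f[2]-.06,-.18-f[0]),s["contact_force"],Fi[:3,:3]@s["contact_force"],s["tcp_rot"])
im=robot.read_camera("side")[:,:,::-1]
cv2.imwrite("pics/s15.png",cv2.resize(im[150:310,240:430],None,fx=3.7,fy=3.7,interpolation=2))
```

```text
[-284.14991257    0.72370107   60.97660142] ang 0.009376607028206248 0.10415449120776032 [ 0.11633526 -8.66033376 -2.29822567] [-8.33878587  2.34084707 -2.29822567] [179.9371984    0.36967032 106.26154714]
```

View pics/s15.png

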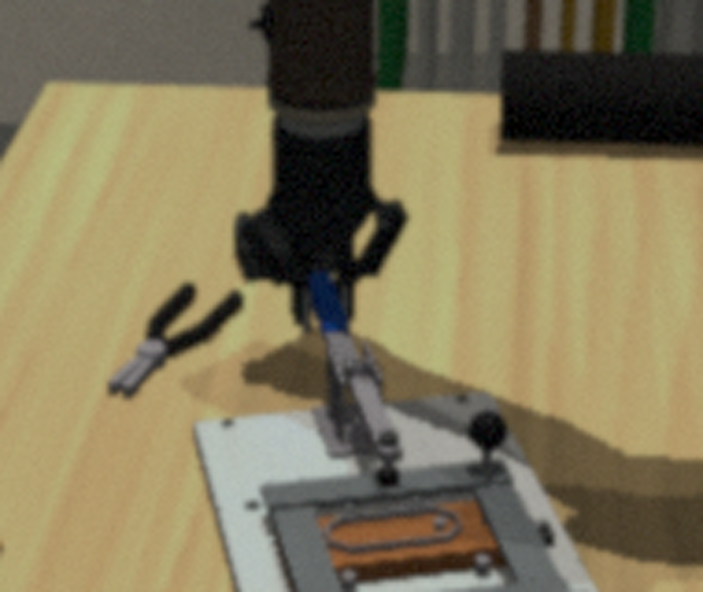

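servo_tool:
  xyz:
    - [-0.3,1,-1.5]
    - [-0.6,2,-3]
    - [-0.6,2,-3]
  delta_rot:
    - [0,0,0]
    - [0,0,0]
    - [0,0,0]
  grip: [-1,-1,-1]

```text
time_s: 29.65
position: [0.5976, -0.1849, 0.0476]
tcp_rot: [179.9, 0.5, 106.2]
contact_force: [0.5, -12.2, -1.8]
width: 0.0216
```

servo_tool:
  xyz:
    - [0,0,2]
    - [0,0,2]
    - [0,0,2]
    - [0,0,2]
    - [0,0,30]
    - [0,0,80]
    - [0,0,130]
    - [0,0,180]
    - [0,0,220]
    - [0,0,220]
  delta_rot:
    - [0,0,0]
    - [0,0,0]
    - [0,0,0]
    - [0,0,0]
    - [0,0,0]
    - [0,0,0]
    - [0,0,0]
    - [0,0,0]
    - [0,0,0]
    - [0,0,0]
  grip: [-1,0.4,0.4,0.4,0.4,0.4,0.4,0.4,0.4,0.4]

```text
time_s: 30.65
position: [0.599, -0.1808, 0.2722]
tcp_rot: [179.5, 0.3, 106.4]
contact_force: [0.8, -1.1, -0.9]
width: 0.0597
```

Run:
```python
from h import *
s=robot.get_state();im=robot.read_camera("wrist");T=wpose(s);v=im.copy()
for r in(.045,.1,.13):
    for y in(-.011,.011):
        u=wproj(T,W(PF,gripF(0,r)+[0,y,.0085]))[0];cv2.circle(v,(int(u[0]),int(u[1])),2,(255,0,0),-1)
cv2.imwrite("pics/w16.png",v[:,:,::-1])
im=robot.read_camera("side")[:,:,::-1]
cv2.imwrite("pics/s16.png",cv2.resize(im[150:350,230:430],None,fx=3,fy=3,interpolation=2))
im=robot.read_camera("top")[:,:,::-1];cv2.imwrite("pics/t16.png",im)
```

```text
(no output)
```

View pics/w16.png

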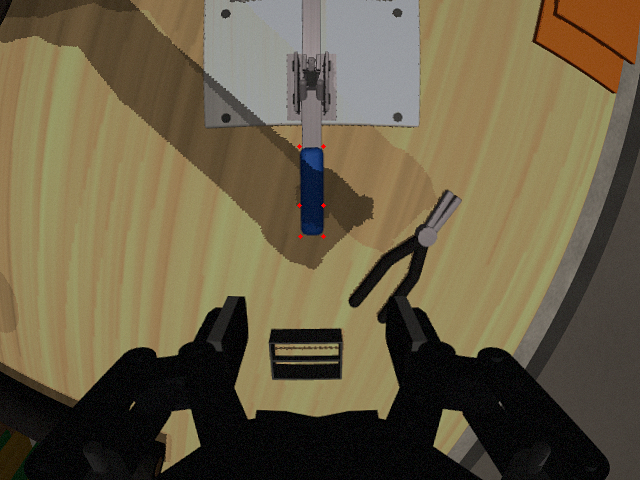

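View pics/s16.png

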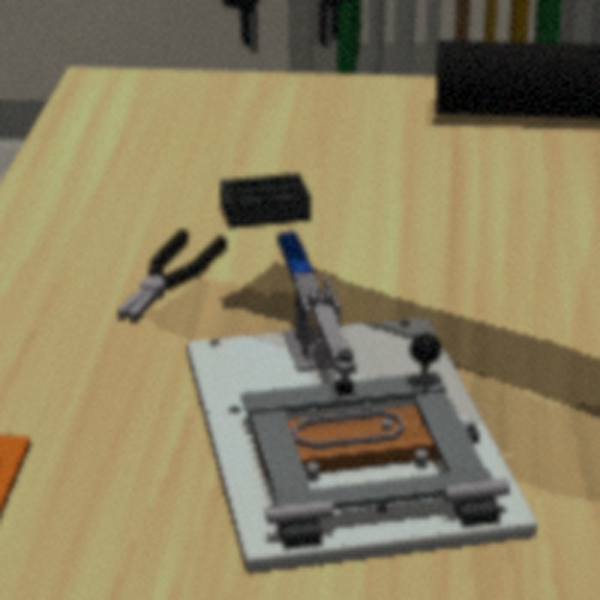

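View pics/t16.png

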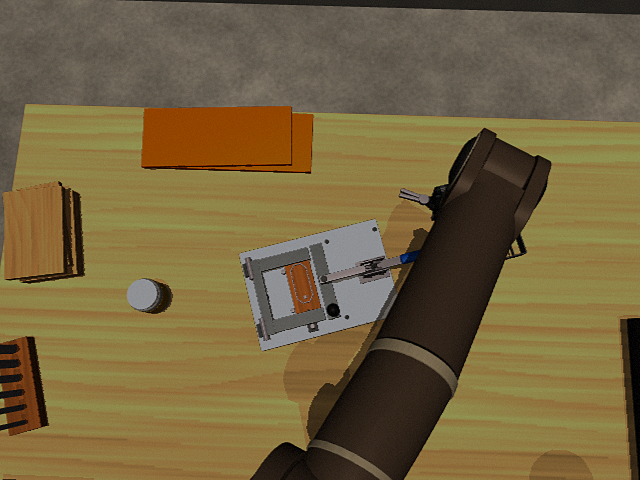

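servo_tool:
  xyz:
    - [-15,30,20]
    - [-35,65,40]
    - [-55,105,40]
    - [-75,145,40]
    - [-95,180,40]
    - [-105,195,40]
    - [-105,195,40]
    - [-105,195,40]
  delta_rot:
    - [0,0,0]
    - [0,0,0]
    - [0,0,0]
    - [0,0,0]
    - [0,0,0]
    - [0,0,0]
    - [0,0,0]
    - [0,0,0]
  grip: [0.4,0.4,0.4,0.4,0.4,0.4,0.4,0.4]

```text
time_s: 31.6
position: [0.491, 0.0151, 0.3048]
tcp_rot: [-179.9, 0.1, 106.4]
contact_force: [0.5, -0.4, 0.7]
width: 0.0597
```

Run:
```python
from h import *
s=robot.get_state();im=robot.read_camera("wrist");T=wpose(s)
u=wproj(T,W(PF,[[0,0,.03]]))[0].astype(int);print(s["time_s"],s["position"],u)
x0,y0=max(u[0]-110,0),max(u[1]-80,0)
cv2.imwrite("pics/w17.png",cv2.resize(im[y0:y0+170,x0:x0+230,::-1],None,fx=3.4,fy=3.4,interpolation=2))
```

```text
31.6 [0.49099837 0.0150942  0.30481195] [358 137]
```

View pics/w17.png

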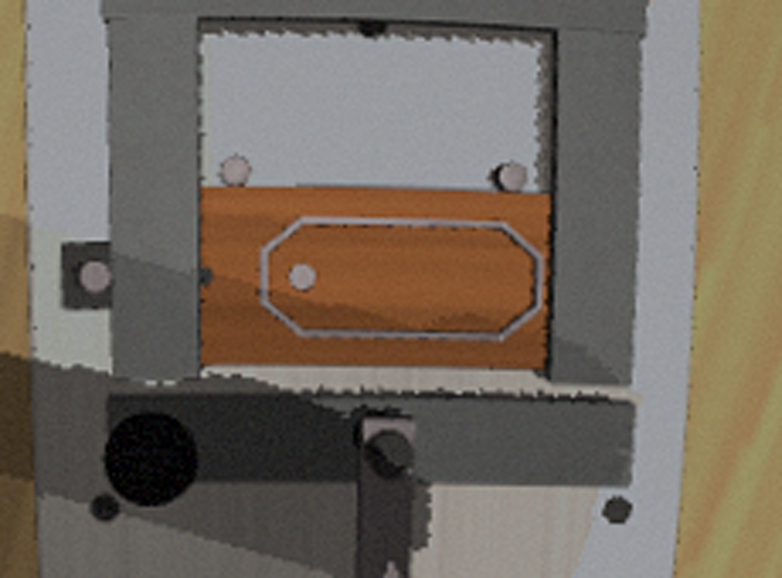

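```bash
python3 -c "
from workcell import robot
print(robot.finish_job())"
```

```text
the job is handed in; nothing more can be done
None
```

The die board is clamped up in the fixture and the job was handed in at about 31.7 s of the 72 s allowed.

- **Board:** I laid it on the plate rule up and slid it home. After letting go I checked it again with light pushes. At about 7 N it would not move further towards the end stop. At about 4 N, just under your 5 to 10 N, it would not move further against the two pins. The last wrist picture shows it touching both pins; the frame's bar hides the end stop there, so that side rests on the push.
- **Frame:** I held it by its knob all the way down. It came to rest on the board with about 12 N of contact force before I let go, and the last picture shows it lying flat with the rule in its window.
- **Clamp:** I swung the handle down through the snap to its stop. The gripper measured about 0.01 rad, and the handle stayed level after release, matching its calculated locked position in the picture. The rubber foot is on the front bar.
- **Other items:** the band die, pliers and adhesive tin were not touched and look unmoved in the last pictures.

**What went wrong or disagreed:**
- My first turn of the wrist towards the knob ran to the limit of the last joint. I turned it the other way, with no contact.
- The side camera was about 2 to 3 pixels off the other cameras, so I used the positions found by touch and by the wrist camera.

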